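Fetch the medium pot from behind the jars

ROBOT

A 7-joint arm with a two-finger parallel gripper is mounted at the origin on the work surface. World frame = base frame: x ahead of the robot, y to its left, z up, the work surface at z = 0. Lengths are in mm, angles in rad, forces in N, time in s.
With the tool pointing down it reaches from about 400 to 875 mm from the base axis. Payload 4.4 kg.
Tool frame: the origin (TCP) lies at the very end of the fingers, on their centre line; the grasp point (between the pads) lies 19 mm behind it; y points along the fingers, z is the direction in which the jaws open and shut, and the axes are right-handed (so a half turn about y gives the same grasp; the last joint's range is limited). The gripper opens to 85 mm and grips with 20 to 120 N. Pads are 22 mm wide; open, the fingers measure 114 mm over their backs; the gripper's body (76 mm by 85 mm) begins 54 mm behind the grasp point. The pads swing forward as they close: fully open they stand 13 mm farther back than shut.
Start: joints at [-1.27, 0.628, 0.038, 1.517, -0.027, 0.996, -0.02], TCP at [233.087, 606.785, 231.313] pointing down, gripper open.
Joint ranges: [-3.06, 3.06], [-0.37, 2.12], [-1.25, 1.32], [0.18, 2.47], [-1.1, 4.24], [0.23, 1.98], [-2.94, 2.94]. Speed limits (rad/s): [2.57, 2.57, 3.14, 3.14, 3.14, 3.14, 3.14].

INTERFACE

Orientations are given as [roll, pitch, yaw] about the fixed x, y, z axes, in that order (R = Rz(yaw) Ry(pitch) Rx(roll)).
In Python, from cell import read_state, get_image, finish_job gives the robot as it stands. The module is installed in compiled form; this text tells all that it offers.
- The arm moves only by the tool servo_tool, never from a script. Its argument "increments" is a list of rows, each an object of numbers: "dx", "dy", "dz": the shift along the world's x, y, z in cm; "ax", "ay", "az": the turn, a rotation vector about the world's x, y, z in rad; "claw": the closure, from -1 (fully open) to 1 (shut). A call has 1 to 8 rows; each row is the pose to reach, as a shift and turn from the pose commanded when the call began; what a row does not reach only later rows make up. A row lasts 1/12 s, in which the tool goes at most 41.7 mm and 7.16 degrees, less where a joint would pass 70% of its speed; a pose out of reach is approached as far as the arm can. A call with a gripper value outside its range is refused whole. The fingers move at their own pace and stop on an object; the grip force is fixed at half the most. Time passes only in rows, so rows that repeat a pose let the fingers close. It gives the time, the measured TCP pose, the force and the opening at its end, in the units of the state.
- read_state(): the state, without advancing time (a new reading comes with each control period).
- get_image(name): name is "scene" or "side" or "wrist"; returns a dict with "color" (400x640x3 uint8, red, green, blue), "fov_y" (degrees; the focal length in pixels is half the picture's height over the tangent of half this angle, whatever the lens; pixels are square), "cx", "cy" (the principal point, pixels), "R" (3x3) and "t" (3): a world point X has camera coordinates R X + t. Camera axes: x right, y down, z forward; pixel columns grow to the right and rows downward; lengths in mm; the calibration is good to about 2 mm. The wrist camera is an equidistant fisheye: a pixel r from the principal point sees the ray r / f radians off the axis. A picture is of the moment at which its call begins. There is no depth.
- finish_job(): hands the job in, once; it reports no verdict.
The state is a dict: "clock": time; "qpos": joint angles; "qd": joint speeds; "tau": joint torques, N m; "eef_pos": TCP position; "tool_rot": TCP orientation; "force": force on the tool from outside, world axes, zero at the start; "torque": the same for the moment, N m; "width": finger opening in mm.
Only numpy, scipy, OpenCV 4.12 (cv2) and the standard library are available. Lean on these libraries where they do the work, as an engineer would, in place of code of your own. Each camera call takes 0.05 s, during which the arm holds its last target.

TASK

Clear the three tall containers (jar, square tin, bottle) out of the caddy and stand them upright in the white side tray, then take the low pot from the back of the caddy and stand it in the middle of the cork disc on the palette. When the pot is there, put each tall container back upright on the very spot in the caddy where it stood at the start. Do not knock any of them over, and leave the brush, the can and the cup of brushes alone.

Things in the scene. Friction and masses are not known exactly. Their poses are not given: they have to be found in the camera images.
- jar: tall round jar, white glazed body with a dark steel screw lid of the same width: 58 mm diameter over its whole height of 120 mm (lid from 100 mm up). About 0.35 kg. Origin: centre of its underside; z up its axis
- tin: tall square metal tin, body 50 x 50 mm and 106 mm high, with a small black cap (20 mm diameter, 14 mm high) in the middle of the top. About 0.4 kg. Origin: centre of its underside; x and y across its flat sides, z up
- bottle: amber bottle with sloping shoulders: body 54 mm diameter up to 86 mm, narrowing to 28 mm diameter at 102 mm, then a white cap 28 mm diameter up to 120 mm. About 0.3 kg. Origin: centre of its underside; z up its axis
- pot: the wanted low pot, grey with a flat white lid, 50 mm diameter, 45 mm high. About 0.15 kg. It stands at the back of the caddy, shut in by the three tall containers. Origin: centre of its underside; z up
- caddy: fixed metal board, top 8 mm above the work surface, x -106 to +44 and y -105 to +105 mm in its frame; wire railing along the back (x = +39 mm, 59 mm high, 5 mm thick), other sides open, front is -x. Dark dots mark the places: pot at the origin, tall containers at (0, 66), (0, -66), (-66, 0) mm, which on which varies. Origin: under the pot's place, at work surface level
- tray: fixed white side tray, 290 mm along its x by 130 mm along its y; floor 5 mm above the work surface, rim 5 mm thick and 10 mm high. Empty at the start. Origin: centre of its underside, at the level of the work surface
- palette: fixed grey square palette board, 180 x 180 mm, 6 mm thick, with dabs of dried paint; in its middle a round cork disc of 80 mm diameter whose top is 10 mm above the work surface. Origin: under the centre of the disc, at the level of the work surface
- brush: bystander: paint brush 200 mm long lying on the work surface at the far side, about along world y; origin in its middle, on the work surface
- can: bystander: dark can, 76 mm diameter, 70 mm high, at the far left; origin: centre of its underside
- brushcup: bystander: terracotta cup, 72 mm diameter, with brushes standing in it, 200 mm high in all, at the far right; origin: centre of its underside

How it is judged (in metres and radians):
On the way, in this order (a step that is already met when the one before it is completed fails the run):
1. the jar, the tin and the bottle all stand upright on the floor of the side tray, and the pot is still at its place in the caddy (x of jar in the frame of tray between -0.125 and 0.125 m and y of jar in the frame of tray between -0.045 and 0.045 m and z of each of jar, tin, bottle in the frame of tray below 0.012 m and angle between each of jar, tin, bottle's own z axis and vertical below 0.06 rad and linear speed of each of jar, tin, bottle below 0.02 m/s and x of tin in the frame of tray between -0.125 and 0.125 m and y of tin in the frame of tray between -0.045 and 0.045 m and x of bottle in the frame of tray between -0.125 and 0.125 m and y of bottle in the frame of tray between -0.045 and 0.045 m and distance of pot from where it was at the start of the episode below 0.03 m), for 0.2 s.
2. the pot stands released on the cork disc while the three tall containers still stand in the tray (x of jar in the frame of tray between -0.125 and 0.125 m and y of jar in the frame of tray between -0.045 and 0.045 m and z of each of jar, tin, bottle in the frame of tray below 0.012 m and angle between each of jar, tin, bottle, pot's own z axis and vertical below 0.06 rad and linear speed of each of jar, tin, bottle, pot below 0.02 m/s and x of tin in the frame of tray between -0.125 and 0.125 m and y of tin in the frame of tray between -0.045 and 0.045 m and x of bottle in the frame of tray between -0.125 and 0.125 m and y of bottle in the frame of tray between -0.045 and 0.045 m and horizontal distance between pot and palette below 0.015 m and z of pot in the frame of palette between 0.006 and 0.016 m and contact force between the fingers and pot below 0.5 N), for 0.2 s.
At the end, for the whole second after the job is handed in: the pot stands upright at rest on the cork disc, its centre within 15 mm of the disc's centre; the jar, the tin and the bottle each stand upright at rest in the caddy within 15 mm of where they stood at the start (horizontal distance between pot and palette below 0.015 m and z of pot in the frame of palette between 0.006 and 0.016 m and angle between each of pot, jar, tin, bottle's own z axis and vertical below 0.06 rad and linear speed of each of pot, jar, tin, bottle below 0.02 m/s and distance of each of jar, tin, bottle from where it was at the start of the episode below 0.015 m); the robot touches nothing.
It fails at once if the jar, tin, bottle or pot is tipped by more than 35 degrees (angle between any of jar, tin, bottle, pot's own z axis and vertical above 0.6 rad).
It fails at once if the brush, the can or the cup of brushes is moved by more than 30 mm (distance of any of brush, can, brushcup from where it was at the start of the episode above 0.03 m).
It also fails if it takes over 147 s, if anything falls off the work surface, if the arm or the gripper's body presses on something with over 40 N, if the wrist force passes 120 N, or if a joint passes its speed limit or range.

## Working session

There is one attempt and no reset: what is moved stays moved. The work goes in short steps, Python scripts to look and compute and a tool call to move; the robot and the scene stay as the last step left them, time stands still between calls to the robot, and variables do not carry over. Pictures are saved under pics/ and viewed, and the job is handed in when it is done.

Besides the shell and the picture viewer there is one more tool, called after "Request:" in YAML: its name, and indented under it one key for each argument. servo_tool: Moves the arm, as the interface text tells. Its arguments: {"type":"object","properties":{"increments":{"type":"array","items":{"type":"object","properties":{"dx":{"type":"number"},"dy":{"type":"number"},"dz":{"type":"number"},"ax":{"type":"number"},"ay":{"type":"number"},"az":{"type":"number"},"claw":{"type":"number"}}}}},"required":["increments"]}

```bash
mkdir -p pics; python3 - <<'E'
from cell import *
import cv2,numpy as np
s=read_state();print({k:np.round(v,3).tolist() for k,v in s.items()})
for n in ["scene","side","wrist"]:
    g=get_image(n);cv2.imwrite(f"pics/{n}0.png",g["color"][:,:,::-1]);print(n,g["fov_y"],g["cx"],g["cy"],np.round(g["R"],3).tolist(),np.round(g["t"],1))
E
```

```text
{'clock': 0.0, 'qpos': [-1.27, 0.629, 0.038, 1.518, -0.027, 0.996, -0.02], 'qd': [0.001, -0.002, -0.002, -0.001, -0.0, -0.001, -0.0], 'tau': [0.001, -56.341, 1.226, -19.344, 0.011, 0.01, 0.0], 'eef_pos': [232.873, 606.183, 230.392], 'tool_rot': [-1.573, 0.0, -0.367], 'force': [0.18, -0.378, -0.003], 'torque': [-0.032, -0.012, 0.014], 'width': 85.463}
scene 57.46256166919168 316.3154393716295 201.21214777677787 [[0.332, 0.943, 0.01], [0.808, -0.278, -0.519], [-0.487, 0.18, -0.855]] [-198.1 -471.8 1174.4]
side 56.948293213861476 321.7947575169835 204.06340578619958 [[0.914, -0.406, -0.01], [-0.238, -0.517, -0.822], [0.329, 0.754, -0.569]] [-532.6  175.7  672.4]
wrist 65.70646984690485 319.5486435001664 200.4612431169334 [[0.359, 0.933, -0.002], [0.887, -0.341, 0.311], [0.29, -0.113, -0.95]] [-649.1  -39.7  381.4]
```

```bash
ls .
```

```text
pics
```

View pics/scene0.png

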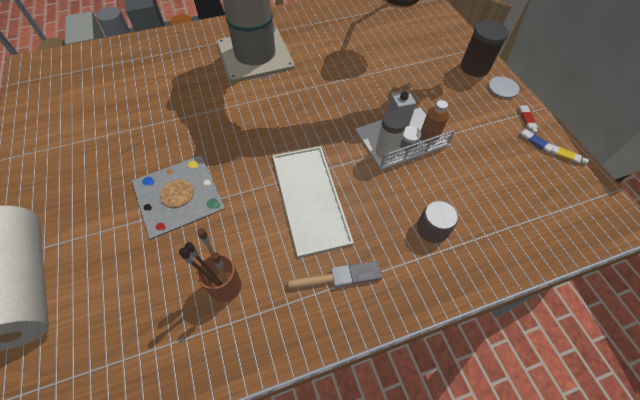

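View pics/side0.png

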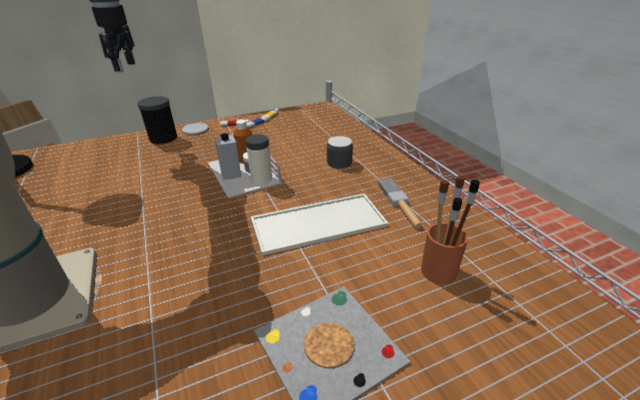

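View pics/wrist0.png

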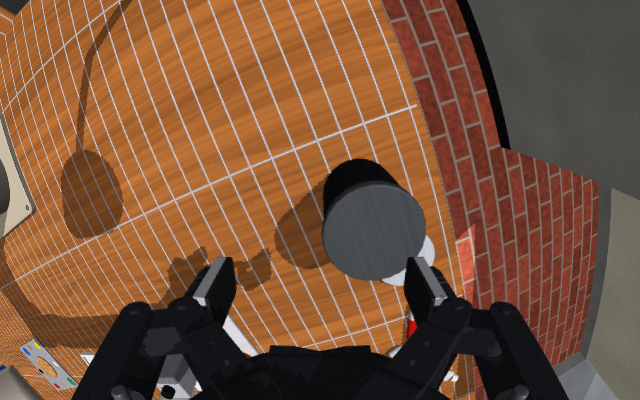

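```bash
cat > h.py <<'E'
from cell import *
import cv2,numpy as np
from scipy.optimize import least_squares
def cam(g):
    f=200/np.tan(np.radians(g["fov_y"])/2); return f,np.array(g["R"]),np.array(g["t"]),g["cx"],g["cy"]
def proj(g,X,fish=False):
    f,R,t,cx,cy=cam(g); c=np.atleast_2d(X)@R.T+t
    if fish:
        rr=np.hypot(c[:,0],c[:,1]); th=np.arctan2(rr,c[:,2]); k=f*th/np.maximum(rr,1e-9)
        return np.c_[cx+c[:,0]*k,cy+c[:,1]*k]
    return np.c_[cx+f*c[:,0]/c[:,2],cy+f*c[:,1]/c[:,2]]
def ray(g,uv,z,fish=False):
    f,R,t,cx,cy=cam(g); a=(uv[0]-cx)/f;b=(uv[1]-cy)/f
    d=np.array([a,b,1.])
    if fish:
        r=np.hypot(a,b); d=np.array([a/r*np.sin(r),b/r*np.sin(r),np.cos(r)])
    C=-R.T@t; d=R.T@d; return C+d*(z-C[2])/d[2]
def crop(g,u0,v0,u1,v1,k,name):
    im=g["color"][v0:v1,u0:u1,::-1]; cv2.imwrite("pics/"+name,cv2.resize(im,None,fx=k,fy=k,interpolation=cv2.INTER_CUBIC))
E
python3 - <<'E'
from h import *
g=get_image("scene");s=get_image("side")
crop(g,350,80,470,175,6,"c1.png");crop(s,195,110,295,200,6,"c2.png")
crop(g,120,140,370,270,3,"c3.png");crop(s,240,180,420,400,2.7,"c4.png")
E
```

```text
(no output)
```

View pics/c1.png

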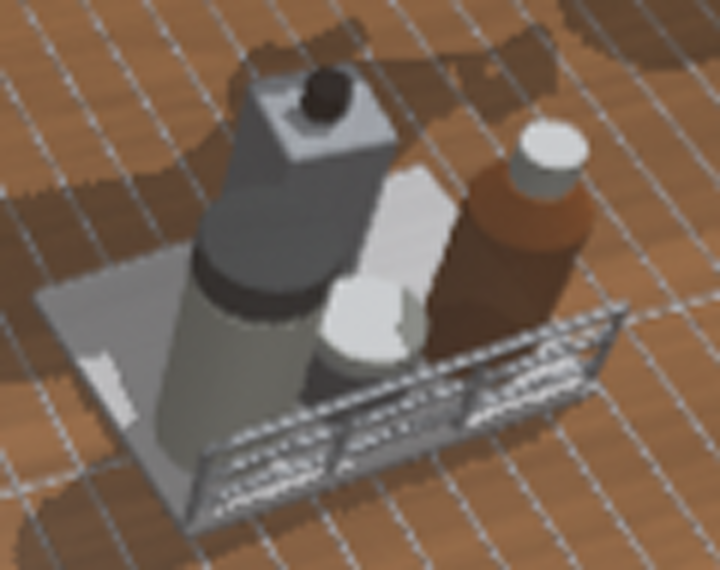

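View pics/c2.png

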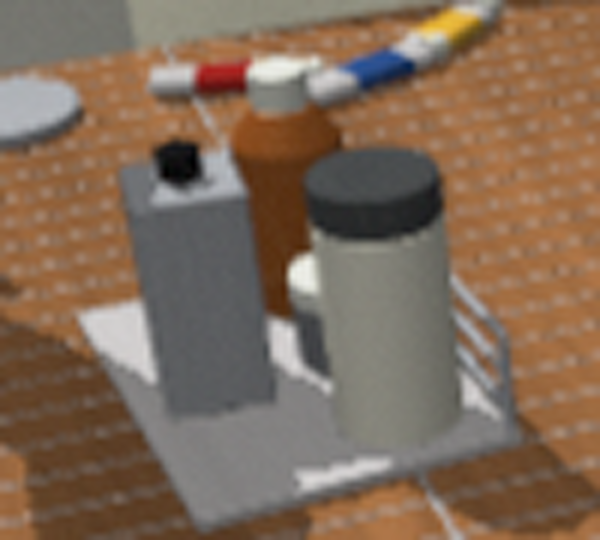

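View pics/c3.png

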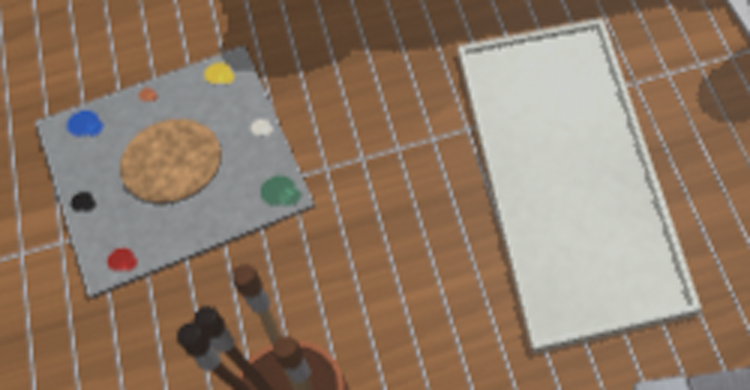

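View pics/c4.png

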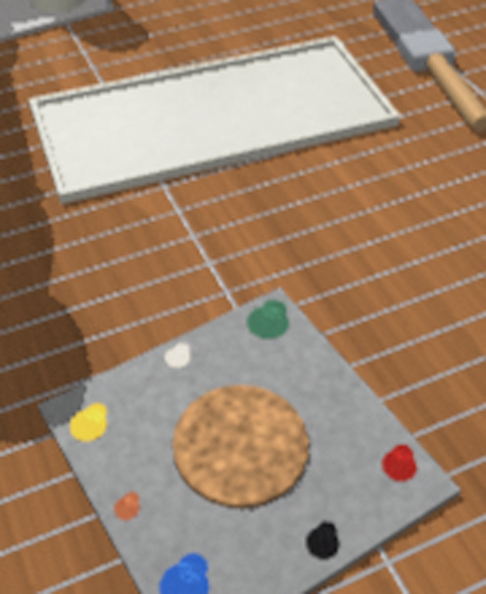

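```bash
python3 - <<'E'
from h import *
g=get_image("scene");s=get_image("side")
def tri(name,z,a,b):
    pa=ray(g,a,z);pb=ray(s,b,z)
    print(name,"scene",pa.round(1)[:2],"side",pb.round(1)[:2])
tri("tin",128,(404.7,94.7),(225,135.5));tri("bot",128,(442.2,104.3),(242.2,121.7));tri("jar",128,(395,118.7),(257.2,140))
print("pot",ray(g,(412,132.5),53))
tri("disc",10,(177,193.3),(329.3,344.8))
for z in(8,):
  print("cadS",[ray(g,p,z).round(1)[:2] for p in((356.2,129.2),(381.7,168.3),(450,145.8))])
  print("cadD",[ray(s,p,z).round(1)[:2] for p in((208.3,163),(229.2,198),(281.7,183))])
print("trayS",[ray(g,p,10).round(1)[:2] for p in((273.3,155.7),(321,146.7),(352.7,243.3),(297.3,256.7))])
print("trayD",[ray(s,p,10).round(1)[:2] for p in((251.1,217.4),(364.1,194.8),(388.1,225.2),(264.1,254))])
E
```

```text
tin scene [438.5 286.4] side [434.4 279. ]
bot scene [497.9 358.1] side [497.5 351.6]
jar scene [503.9 228.3] side [502.5 216.8]
pot [500.61871023 294.29969523  53.        ]
disc scene [ 459.6 -310.3] side [ 456.2 -314.4]
cadS [array([407.2, 182.9]), array([551.4, 193.5]), array([542.8, 397.8])]
cadD [array([387.7, 382.2]), array([403.5, 171. ]), array([547.3, 184.2])]
trayS [array([423.9, -57.8]), array([435.7,  69.8]), array([722.4,  42.8]), array([712.3, -84.9])]
trayD [array([431.9,  65.1]), array([717.1,  38.9]), array([704.8, -92.7]), array([423.3, -68.6])]
```

```bash
python3 - <<'E'
from h import *
w=get_image("wrist");f,R,t,_,_=cam(w);C=-R.T@t
s=read_state();p=np.array(s["eef_pos"]);y=s["tool_rot"][2]
x=np.array([np.cos(y),np.sin(y),0]);z=np.array([-np.sin(y),np.cos(y),0])
print(C,(C-p)@x,(C-p)@z,(C-p)[2],R[2],R[2]@x,R[2]@z,f)
print(proj(w,[[500,290,53],[434,283,128],[505,225,128]],True))
E
```

```text
[157.7225404  635.66385049 374.34212451] -80.70684566272402 0.011101889163059871 143.16262509562586 [ 0.29042485 -0.11202785 -0.9503174 ] 0.31128226856220137 -0.00042449969766029683 309.70691628693146
[[204.14136793 386.31245514]
 [163.97270688 395.82591887]
 [165.43731741 421.88273024]]
```

Request:
servo_tool:
  increments:
    - {"dx": 3,"dy": -3,"dz": 2,"az": 0.1}
    - {"dx": 6,"dy": -7,"dz": 3,"az": 0.2}
    - {"dx": 9,"dy": -10.5,"dz": 4,"az": 0.3}
    - {"dx": 12,"dy": -14,"dz": 5,"az": 0.4}
    - {"dx": 15,"dy": -18,"dz": 5,"az": 0.44}
    - {"dx": 18,"dy": -22,"dz": 5,"az": 0.44}
    - {"dx": 21,"dy": -27,"dz": 5,"az": 0.44}
    - {"dx": 23,"dy": -31,"dz": 5,"az": 0.44}

```text
invalid input at $.increments[0]: expected keys dx, dy, dz, ax, ay, az, claw
```

Request:
servo_tool:
  increments:
    - {"dx": 0}
    - {"dx": 0}
    - {"dx": 0}

```text
invalid input at $.increments[0]: expected keys dx, dy, dz, ax, ay, az, claw
```

```bash
python3 - <<'E'
from h import *
w=get_image("wrist");cv2.imwrite("pics/w1.png",w["color"][:,:,::-1])
s=read_state();print(s["eef_pos"],s["tool_rot"],s["clock"],s["qpos"])
E
```

```text
[233.08086197 606.73008992 231.24872285] [-1.57094098e+00  2.45793331e-05 -3.66848763e-01] 0.45 [-1.26978518  0.62846389  0.03850068  1.51747259 -0.02699468  0.99631868
 -0.0200133 ]
```

View pics/w1.png

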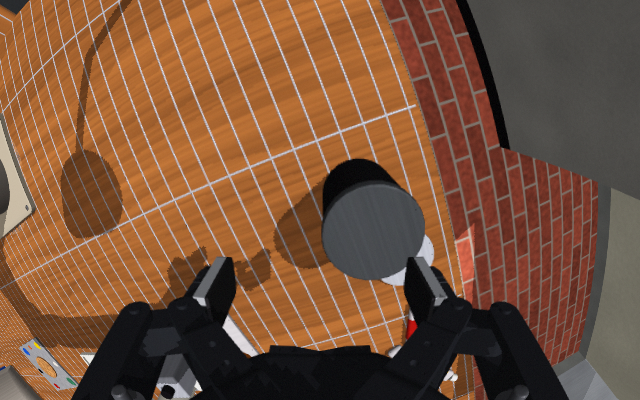

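All seven keys are required; nothing moved. Resending in full.

Request:
servo_tool:
  increments:
    - {"dx": 10,"dy": -12,"dz": 3,"ax": 0,"ay": 0,"az": 0.44,"claw": -1}
    - {"dx": 23,"dy": -31.5,"dz": 3,"ax": 0,"ay": 0,"az": 0.44,"claw": -1}
    - {"dx": 23,"dy": -31.5,"dz": 3,"ax": 0,"ay": 0,"az": 0.44,"claw": -1}
    - {"dx": 23,"dy": -31.5,"dz": 3,"ax": 0,"ay": 0,"az": 0.44,"claw": -1}
    - {"dx": 23,"dy": -31.5,"dz": 3,"ax": 0,"ay": 0,"az": 0.44,"claw": -1}
    - {"dx": 23,"dy": -31.5,"dz": 3,"ax": 0,"ay": 0,"az": 0.44,"claw": -1}
    - {"dx": 23,"dy": -31.5,"dz": 3,"ax": 0,"ay": 0,"az": 0.44,"claw": -1}
    - {"dx": 23,"dy": -31.5,"dz": 3,"ax": 0,"ay": 0,"az": 0.44,"claw": -1}

```text
clock: 1.12
eef_pos: [430.2, 337.2, 258.1]
tool_rot: [-1.57, -0.001, 0.073]
force: [0.3, 1.7, 0.2]
width: 85.2
```

Request:
servo_tool:
  increments:
    - {"dx": 2.5,"dy": -4,"dz": 0,"ax": 0,"ay": 0,"az": 0,"claw": -1}
    - {"dx": 2.5,"dy": -4,"dz": 0,"ax": 0,"ay": 0,"az": 0,"claw": -1}
    - {"dx": 2.5,"dy": -4,"dz": 0,"ax": 0,"ay": 0,"az": 0,"claw": -1}
    - {"dx": 2.5,"dy": -4,"dz": 0,"ax": 0,"ay": 0,"az": 0,"claw": -1}

```text
clock: 1.45
eef_pos: [454.0, 299.3, 257.8]
tool_rot: [-1.57, 0.0, 0.072]
force: [-0.6, 1.0, 0.3]
width: 85.6
```

```bash
python3 - <<'E'
from h import *
w=get_image("wrist");cv2.imwrite("pics/w2.png",w["color"][:,:,::-1])
crop(w,200,80,440,260,3.3,"w2c.png")
s=read_state();print(s["eef_pos"],s["tool_rot"],s["clock"],s["qd"])
E
```

```text
[453.27471762 300.46850466 257.68101731] [-1.56953676e+00  5.26684283e-04  7.48023313e-02] 1.5 [-0.02254838  0.00097844 -0.01045171 -0.00033843  0.00500374 -0.00020756
  0.00154501]
```

View pics/w2.png

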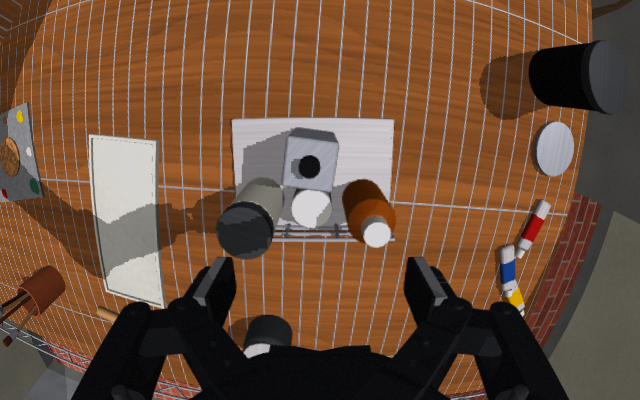

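View pics/w2c.png

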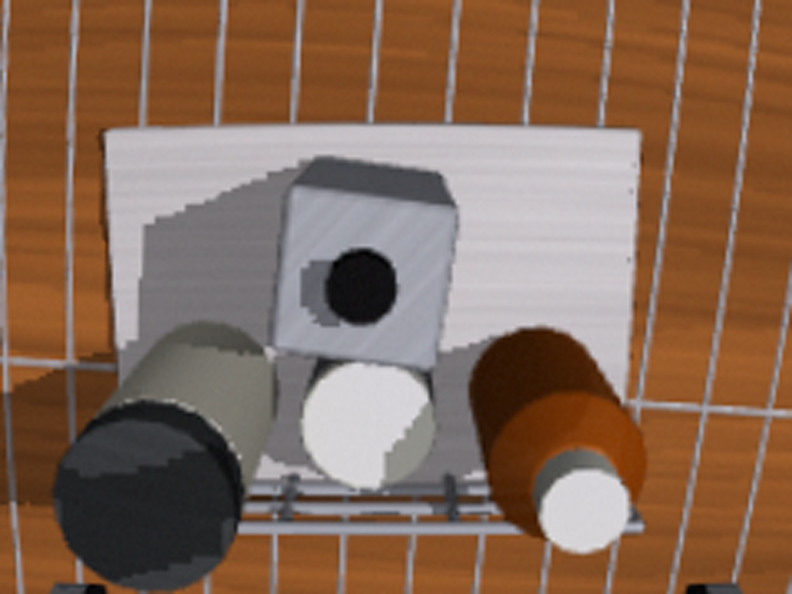

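```bash
python3 - <<'E'
from h import *
g=get_image("wrist")
for n,z,p in [("FL",8,(231.8,119.7)),("FR",8,(393.9,119.7)),("cap",128,(309.4,166.7)),("t1",114,(287.9,135.5)),("t2",114,(338.5,142.7)),("t3",114,(331.8,191.5)),("t4",114,(282.7,184.5)),("pot",53,(311.5,208.5)),("bot",128,(377,234.5)),("jar",128,(244.8,230)),
 ("tray",10,(90,136)),("tray",10,(157.5,141)),("tray",10,(163,306)),("tray",10,(105,292)),("disc",10,(9,156))]:
    print(n,ray(g,p,z,True).round(1)[:2])
E
```

```text
FL [400.2 183.9]
FR [385.6 391.7]
cap [430.8 290.2]
t1 [405.4 268. ]
t2 [408.8 315.4]
t3 [456.6 313.1]
t4 [453.  265.4]
pot [497.2 294.8]
bot [492.7 360.3]
jar [497.7 230.9]
tray [422.4 -55. ]
tray [430.5  74.3]
tray [713.4  47.2]
tray [710.2 -83.2]
disc [ 454.1 -306. ]
```

Request:
servo_tool:
  increments:
    - {"dx": -2.1,"dy": -1,"dz": -4,"ax": 0,"ay": 0,"az": -0.1,"claw": -1}
    - {"dx": -2.1,"dy": -1,"dz": -8,"ax": 0,"ay": 0,"az": -0.135,"claw": -1}
    - {"dx": -2.1,"dy": -1,"dz": -10,"ax": 0,"ay": 0,"az": -0.135,"claw": -1}
    - {"dx": -2.1,"dy": -1,"dz": -10,"ax": 0,"ay": 0,"az": -0.135,"claw": -1}
    - {"dx": -2.1,"dy": -1,"dz": -10,"ax": 0,"ay": 0,"az": -0.135,"claw": -1}
    - {"dx": -2.1,"dy": -1,"dz": -10,"ax": 0,"ay": 0,"az": -0.135,"claw": -1}

```text
clock: 2.05
eef_pos: [433.7, 290.9, 158.9]
tool_rot: [-1.569, -0.002, -0.06]
force: [0.0, -0.4, -0.6]
width: 85.5
```

```bash
python3 - <<'E'
from h import *
w=get_image("wrist");cv2.imwrite("pics/w3.png",w["color"][:,:,::-1])
s=read_state();print(s["eef_pos"],s["tool_rot"],s["clock"])
E
```

```text
[434.15838993 290.71678364 159.32826627] [-1.56819341 -0.00259133 -0.06049189] 2.1
```

View pics/w3.png

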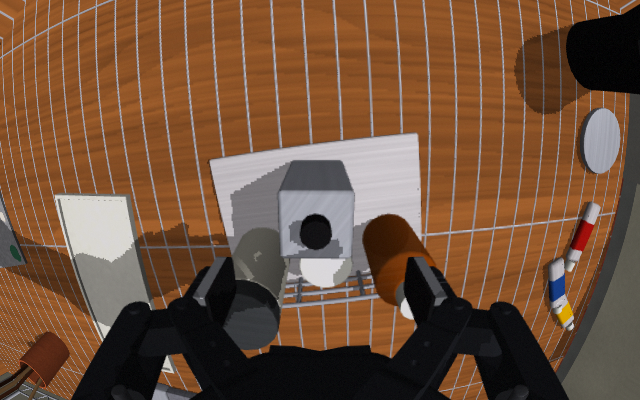

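Request:
servo_tool:
  increments:
    - {"dx": -0.2,"dy": -0.1,"dz": -3,"ax": 0,"ay": 0,"az": 0,"claw": -1}
    - {"dx": -0.2,"dy": -0.1,"dz": -6,"ax": 0,"ay": 0,"az": 0,"claw": -1}
    - {"dx": -0.2,"dy": -0.1,"dz": -8,"ax": 0,"ay": 0,"az": 0,"claw": -1}
    - {"dx": -0.2,"dy": -0.1,"dz": -9.3,"ax": 0,"ay": 0,"az": 0,"claw": -1}
    - {"dx": -0.2,"dy": -0.1,"dz": -9.3,"ax": 0,"ay": 0,"az": 0,"claw": -1}
    - {"dx": -0.2,"dy": -0.1,"dz": -9.3,"ax": 0,"ay": 0,"az": 0,"claw": -1}

```text
clock: 2.6
eef_pos: [432.0, 288.7, 65.6]
tool_rot: [-1.57, -0.001, -0.062]
force: [1.3, 0.4, 1.0]
width: 85.5
```

Request:
servo_tool:
  increments:
    - {"dx": 0,"dy": 0,"dz": 0,"ax": 0,"ay": 0,"az": 0,"claw": 1}
    - {"dx": 0,"dy": 0,"dz": 0,"ax": 0,"ay": 0,"az": 0,"claw": 1}
    - {"dx": 0,"dy": 0,"dz": 0,"ax": 0,"ay": 0,"az": 0,"claw": 1}
    - {"dx": 0,"dy": 0,"dz": 0,"ax": 0,"ay": 0,"az": 0,"claw": 1}
    - {"dx": 0,"dy": 0,"dz": 0,"ax": 0,"ay": 0,"az": 0,"claw": 1}
    - {"dx": 0,"dy": 0,"dz": 0,"ax": 0,"ay": 0,"az": 0,"claw": 1}
    - {"dx": 0,"dy": 0,"dz": 0,"ax": 0,"ay": 0,"az": 0,"claw": 1}
    - {"dx": 0,"dy": 0,"dz": 0,"ax": 0,"ay": 0,"az": 0,"claw": 1}

```text
clock: 3.27
eef_pos: [432.1, 288.5, 66.1]
tool_rot: [-1.569, -0.002, -0.062]
force: [-0.5, -1.3, 7.0]
width: 49.4
```

Request:
servo_tool:
  increments:
    - {"dx": 0,"dy": 0,"dz": 1,"ax": 0,"ay": 0,"az": 0,"claw": 1}
    - {"dx": 0,"dy": 0,"dz": 4,"ax": 0,"ay": 0,"az": 0,"claw": 1}
    - {"dx": 0,"dy": 0,"dz": 8,"ax": 0,"ay": 0,"az": 0,"claw": 1}
    - {"dx": 0,"dy": 0,"dz": 12,"ax": 0,"ay": 0,"az": 0,"claw": 1}
    - {"dx": 0,"dy": 0,"dz": 15,"ax": 0,"ay": 0,"az": 0,"claw": 1}
    - {"dx": 0,"dy": 0,"dz": 16,"ax": 0,"ay": 0,"az": 0,"claw": 1}
    - {"dx": 0,"dy": 0,"dz": 16,"ax": 0,"ay": 0,"az": 0,"claw": 1}

```text
clock: 3.85
eef_pos: [432.3, 288.8, 227.5]
tool_rot: [-1.567, -0.004, -0.062]
force: [1.0, 1.3, -4.8]
width: 49.2
```

```bash
python3 - <<'E'
from h import *
w=get_image("scene");crop(w,150,30,470,270,2.4,"s4.png")
s=read_state();print(s["eef_pos"],s["tool_rot"],s["clock"],s["force"],s["width"])
E
```

```text
[431.08297304 287.93001205 225.16648696] [-1.56991614e+00 -1.04009915e-03 -6.18076016e-02] 3.9 [-0.59548076 -0.00981924 -4.16641169] 49.37908165668253
```

View pics/s4.png

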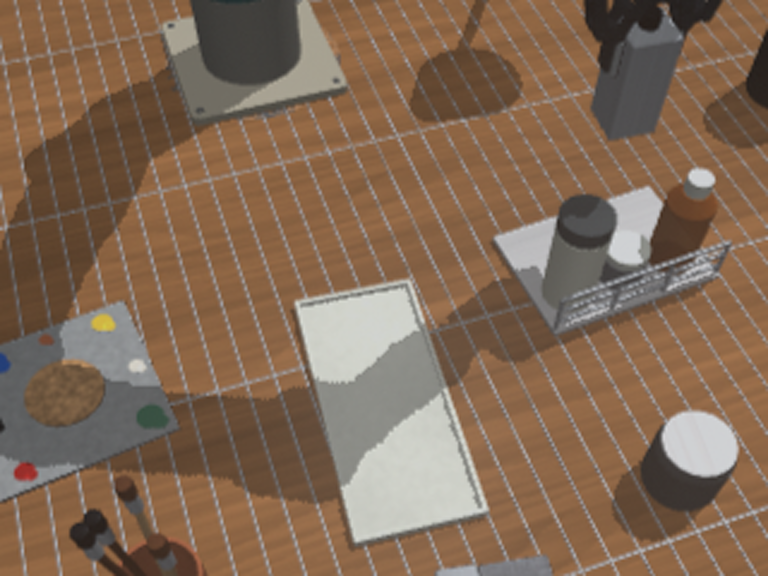

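Request:
servo_tool:
  increments:
    - {"dx": 0.7,"dy": -1,"dz": 0,"ax": 0,"ay": 0,"az": 0,"claw": 1}
    - {"dx": 2.2,"dy": -3,"dz": 0,"ax": 0,"ay": 0,"az": 0,"claw": 1}
    - {"dx": 4.4,"dy": -6,"dz": 0,"ax": 0,"ay": 0,"az": -0.035,"claw": 1}
    - {"dx": 6.6,"dy": -9,"dz": 0,"ax": 0,"ay": 0,"az": -0.035,"claw": 1}
    - {"dx": 8.8,"dy": -12,"dz": 0,"ax": 0,"ay": 0,"az": -0.035,"claw": 1}
    - {"dx": 11.1,"dy": -15,"dz": 0,"ax": 0,"ay": 0,"az": -0.035,"claw": 1}
    - {"dx": 13.3,"dy": -18,"dz": 0,"ax": 0,"ay": 0,"az": -0.035,"claw": 1}
    - {"dx": 15.5,"dy": -21,"dz": 0,"ax": 0,"ay": 0,"az": -0.035,"claw": 1}

```text
clock: 4.57
eef_pos: [585.4, 74.6, 221.4]
tool_rot: [-1.573, 0.006, -0.098]
force: [0.9, 1.2, -3.3]
width: 49.5
```

Request:
servo_tool:
  increments:
    - {"dx": 2.2,"dy": -3,"dz": 0,"ax": 0,"ay": 0,"az": 0,"claw": 1}
    - {"dx": 4.2,"dy": -6,"dz": -1,"ax": 0,"ay": 0,"az": 0,"claw": 1}
    - {"dx": 6,"dy": -8.5,"dz": -3,"ax": 0,"ay": 0,"az": 0,"claw": 1}
    - {"dx": 6.7,"dy": -9.1,"dz": -6,"ax": 0,"ay": 0,"az": 0,"claw": 1}
    - {"dx": 6.7,"dy": -9.1,"dz": -9,"ax": 0,"ay": 0,"az": 0,"claw": 1}
    - {"dx": 6.7,"dy": -9.1,"dz": -10,"ax": 0,"ay": 0,"az": 0,"claw": 1}
    - {"dx": 6.7,"dy": -9.1,"dz": -10,"ax": 0,"ay": 0,"az": 0,"claw": 1}

```text
clock: 5.15
eef_pos: [648.5, -13.7, 118.7]
tool_rot: [-1.572, 0.012, -0.097]
force: [-1.4, -0.3, -3.0]
width: 49.8
```

```bash
python3 - <<'E'
from h import *
w=get_image("wrist");cv2.imwrite("pics/w5.png",w["color"][:,:,::-1])
s=read_state();print(s["eef_pos"],s["tool_rot"],s["clock"],s["force"],s["width"])
E
```

```text
[650.70694026 -13.037735   121.59749888] [-1.57131825  0.00680008 -0.09642164] 5.2 [-0.4150107   0.11706717 -3.35052322] 48.905409471368316
```

View pics/w5.png

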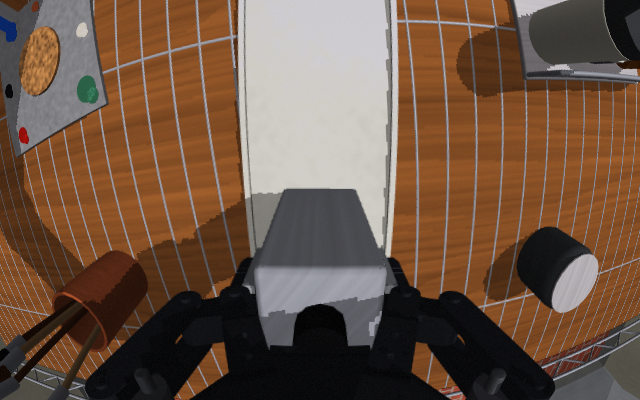

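Request:
servo_tool:
  increments:
    - {"dx": 0.4,"dy": 0,"dz": -1.5,"ax": 0,"ay": 0,"az": 0,"claw": 1}
    - {"dx": 0.4,"dy": 0,"dz": -3,"ax": 0,"ay": 0,"az": 0,"claw": 1}
    - {"dx": 0.4,"dy": 0,"dz": -4.2,"ax": 0,"ay": 0,"az": 0,"claw": 1}
    - {"dx": 0.4,"dy": 0,"dz": -5,"ax": 0,"ay": 0,"az": 0,"claw": 1}
    - {"dx": 0.4,"dy": 0,"dz": -5.3,"ax": 0,"ay": 0,"az": 0,"claw": 1}
    - {"dx": 0.4,"dy": 0,"dz": -5.3,"ax": 0,"ay": 0,"az": 0,"claw": 1}
    - {"dx": 0.4,"dy": 0,"dz": -5.3,"ax": 0,"ay": 0,"az": 0,"claw": 1}

```text
clock: 5.78
eef_pos: [657.6, -13.0, 72.1]
tool_rot: [-1.571, -0.001, -0.097]
force: [-1.1, 0.4, -3.0]
width: 49.6
```

Request:
servo_tool:
  increments:
    - {"dx": 0,"dy": 0,"dz": -0.4,"ax": 0,"ay": 0,"az": 0,"claw": 1}
    - {"dx": 0,"dy": 0,"dz": -0.7,"ax": 0,"ay": 0,"az": 0,"claw": 1}
    - {"dx": 0,"dy": 0,"dz": -0.8,"ax": 0,"ay": 0,"az": 0,"claw": 1}
    - {"dx": 0,"dy": 0,"dz": -0.8,"ax": 0,"ay": 0,"az": 0,"claw": 1}

```text
clock: 6.12
eef_pos: [656.9, -13.0, 63.4]
tool_rot: [-1.571, 0.0, -0.097]
force: [-0.3, -1.0, -3.2]
width: 49.1
```

Not yet touching (force still −3). Down another bit.

Request:
servo_tool:
  increments:
    - {"dx": 0,"dy": 0,"dz": -0.1,"ax": 0,"ay": 0,"az": 0,"claw": 1}
    - {"dx": 0,"dy": 0,"dz": -0.2,"ax": 0,"ay": 0,"az": 0,"claw": 1}
    - {"dx": 0,"dy": 0,"dz": -0.2,"ax": 0,"ay": 0,"az": 0,"claw": 1}

```text
clock: 6.37
eef_pos: [657.2, -13.1, 63.2]
tool_rot: [-1.571, -0.0, -0.097]
force: [-3.3, 0.2, 6.2]
width: 49.2
```

Request:
servo_tool:
  increments:
    - {"dx": 0,"dy": 0,"dz": 0,"ax": 0,"ay": 0,"az": 0,"claw": -1}
    - {"dx": 0,"dy": 0,"dz": 0,"ax": 0,"ay": 0,"az": 0,"claw": -1}
    - {"dx": 0,"dy": 0,"dz": 0,"ax": 0,"ay": 0,"az": 0,"claw": -1}
    - {"dx": 0,"dy": 0,"dz": 0,"ax": 0,"ay": 0,"az": 0,"claw": -1}
    - {"dx": 0,"dy": 0,"dz": 0,"ax": 0,"ay": 0,"az": 0,"claw": -1}
    - {"dx": 0,"dy": 0,"dz": 3,"ax": 0,"ay": 0,"az": 0,"claw": -1}
    - {"dx": 0,"dy": 0,"dz": 7,"ax": 0,"ay": 0,"az": 0,"claw": -1}
    - {"dx": 0,"dy": 0,"dz": 10,"ax": 0,"ay": 0,"az": 0,"claw": -1}

```text
clock: 7.03
eef_pos: [657.5, -13.0, 163.4]
tool_rot: [-1.571, -0.001, -0.097]
force: [0.8, 0.6, 0.2]
width: 85.4
```

Request:
servo_tool:
  increments:
    - {"dx": -2,"dy": 3,"dz": 3,"ax": 0,"ay": 0,"az": 0.1,"claw": -1}
    - {"dx": -4,"dy": 6.2,"dz": 6,"ax": 0,"ay": 0,"az": 0.2,"claw": -1}
    - {"dx": -6.2,"dy": 9.7,"dz": 7.7,"ax": 0,"ay": 0,"az": 0.3,"claw": -1}
    - {"dx": -8.4,"dy": 13.1,"dz": 7.7,"ax": 0,"ay": 0,"az": 0.4,"claw": -1}
    - {"dx": -10.6,"dy": 16.5,"dz": 7.7,"ax": 0,"ay": 0,"az": 0.467,"claw": -1}
    - {"dx": -12.8,"dy": 20,"dz": 7.7,"ax": 0,"ay": 0,"az": 0.467,"claw": -1}
    - {"dx": -15,"dy": 23,"dz": 7.7,"ax": 0,"ay": 0,"az": 0.467,"claw": -1}
    - {"dx": -15.6,"dy": 24.3,"dz": 7.7,"ax": 0,"ay": 0,"az": 0.467,"claw": -1}

```text
clock: 7.7
eef_pos: [497.0, 235.1, 239.0]
tool_rot: [-1.567, 0.001, 0.376]
force: [-0.2, 0.1, -0.0]
width: 85.2
```

Request:
servo_tool:
  increments:
    - {"dx": 0,"dy": 0,"dz": 0,"ax": 0,"ay": 0,"az": 0,"claw": -1}
    - {"dx": 0,"dy": 0,"dz": 0,"ax": 0,"ay": 0,"az": 0,"claw": -1}

```text
clock: 7.87
eef_pos: [500.5, 231.4, 238.8]
tool_rot: [-1.571, -0.0, 0.374]
force: [-0.1, -0.1, -0.2]
width: 85.4
```

```bash
python3 - <<'E'
from h import *
w=get_image("wrist");cv2.imwrite("pics/w6.png",w["color"][:,:,::-1]);crop(w,200,80,440,260,3.3,"w6c.png")
s=read_state();print(s["eef_pos"],s["tool_rot"],s["clock"],s["force"],s["width"])
E
```

```text
[501.4947882  229.60538518 238.69098581] [-1.57166076e+00 -2.78575823e-04  3.70513326e-01] 7.9167 [ 1.25359935 -0.46729577 -0.5354281 ] 84.92880518373882
```

View pics/w6c.png

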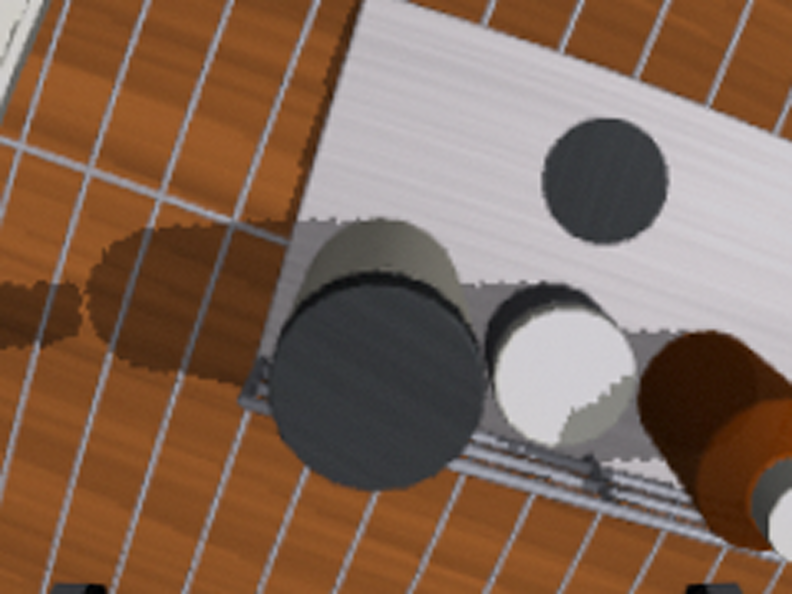

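```bash
python3 - <<'E'
from h import *
g=get_image("wrist")
for n,z,p in [("jar",128,(314.8,197)),("tindot",8,(383.3,134.8)),("pot",53,(371.2,193.9))]:
    print(n,ray(g,p,z,True).round(1)[:2])
E
```

```text
jar [502.5 226. ]
tindot [433.8 287.3]
pot [498.7 291.1]
```

Request:
servo_tool:
  increments:
    - {"dx": 0.1,"dy": -0.35,"dz": -3,"ax": 0,"ay": 0,"az": 0,"claw": -1}
    - {"dx": 0.1,"dy": -0.35,"dz": -7,"ax": 0,"ay": 0,"az": 0,"claw": -1}
    - {"dx": 0.1,"dy": -0.35,"dz": -11,"ax": 0,"ay": 0,"az": 0,"claw": -1}
    - {"dx": 0.1,"dy": -0.35,"dz": -14,"ax": 0,"ay": 0,"az": 0,"claw": -1}
    - {"dx": 0.1,"dy": -0.35,"dz": -16,"ax": 0,"ay": 0,"az": 0,"claw": -1}
    - {"dx": 0.1,"dy": -0.35,"dz": -16.7,"ax": 0,"ay": 0,"az": 0,"claw": -1}
    - {"dx": 0.1,"dy": -0.35,"dz": -16.7,"ax": 0,"ay": 0,"az": 0,"claw": -1}
    - {"dx": 0.1,"dy": -0.35,"dz": -16.7,"ax": 0,"ay": 0,"az": 0,"claw": -1}

```text
clock: 8.63
eef_pos: [503.3, 225.7, 72.1]
tool_rot: [-1.571, -0.001, 0.368]
force: [-0.2, 0.1, 0.7]
width: 85.4
```

Request:
servo_tool:
  increments:
    - {"dx": 0,"dy": 0,"dz": 0,"ax": 0,"ay": 0,"az": 0,"claw": 1}
    - {"dx": 0,"dy": 0,"dz": 0,"ax": 0,"ay": 0,"az": 0,"claw": 1}
    - {"dx": 0,"dy": 0,"dz": 0,"ax": 0,"ay": 0,"az": 0,"claw": 1}
    - {"dx": 0,"dy": 0,"dz": 0,"ax": 0,"ay": 0,"az": 0,"claw": 1}
    - {"dx": 0,"dy": 0,"dz": 0,"ax": 0,"ay": 0,"az": 0,"claw": 1}
    - {"dx": 0,"dy": 0,"dz": 0,"ax": 0,"ay": 0,"az": 0,"claw": 1}
    - {"dx": 0,"dy": 0,"dz": 0,"ax": 0,"ay": 0,"az": 0,"claw": 1}

```text
clock: 9.22
eef_pos: [503.3, 226.9, 73.5]
tool_rot: [-1.571, -0.003, 0.37]
force: [-0.6, -0.6, 4.7]
width: 56.6
```

Request:
servo_tool:
  increments:
    - {"dx": 0,"dy": 0,"dz": 1,"ax": 0,"ay": 0,"az": 0,"claw": 1}
    - {"dx": 0,"dy": 0,"dz": 4,"ax": 0,"ay": 0,"az": 0,"claw": 1}
    - {"dx": 0,"dy": 0,"dz": 8,"ax": 0,"ay": 0,"az": 0,"claw": 1}
    - {"dx": 0,"dy": 0,"dz": 11,"ax": 0,"ay": 0,"az": 0,"claw": 1}
    - {"dx": 0.6,"dy": -2,"dz": 13,"ax": 0,"ay": 0,"az": -0.1,"claw": 1}
    - {"dx": 1.3,"dy": -5,"dz": 14,"ax": 0,"ay": 0,"az": -0.2,"claw": 1}
    - {"dx": 2.2,"dy": -8,"dz": 14,"ax": 0,"ay": 0,"az": -0.3,"claw": 1}
    - {"dx": 3.2,"dy": -11,"dz": 14,"ax": 0,"ay": 0,"az": -0.4,"claw": 1}

```text
clock: 9.88
eef_pos: [534.2, 115.6, 213.7]
tool_rot: [-1.57, -0.002, -0.033]
force: [0.8, 0.4, -4.0]
width: 56.4
```

Request:
servo_tool:
  increments:
    - {"dx": 0.9,"dy": -3,"dz": 0,"ax": 0,"ay": 0,"az": -0.065,"claw": 1}
    - {"dx": 1.8,"dy": -6,"dz": 0,"ax": 0,"ay": 0,"az": -0.065,"claw": 1}
    - {"dx": 2.7,"dy": -9,"dz": 0,"ax": 0,"ay": 0,"az": -0.065,"claw": 1}
    - {"dx": 3.3,"dy": -11.2,"dz": 0,"ax": 0,"ay": 0,"az": -0.065,"claw": 1}
    - {"dx": 3.6,"dy": -12.2,"dz": -2,"ax": 0,"ay": 0,"az": -0.065,"claw": 1}
    - {"dx": 3.6,"dy": -12.2,"dz": -5,"ax": 0,"ay": 0,"az": -0.065,"claw": 1}
    - {"dx": 3.6,"dy": -12.2,"dz": -7,"ax": 0,"ay": 0,"az": -0.065,"claw": 1}
    - {"dx": 3.6,"dy": -12.2,"dz": -7,"ax": 0,"ay": 0,"az": -0.065,"claw": 1}

```text
clock: 10.55
eef_pos: [566.5, -5.8, 138.4]
tool_rot: [-1.571, 0.008, -0.095]
force: [-1.1, 0.7, -3.4]
width: 56.6
```

```bash
python3 - <<'E'
from h import *
w=get_image("wrist");cv2.imwrite("pics/w7.png",w["color"][:,:,::-1])
s=read_state();print(s["eef_pos"],s["tool_rot"],s["clock"],s["force"],s["width"])
E
```

```text
[568.00596288  -5.48832471 140.44691938] [-1.57108031  0.00512414 -0.09482009] 10.6 [ 0.40589123  0.04478489 -2.87484407] 56.70829756230555
```

View pics/w7.png

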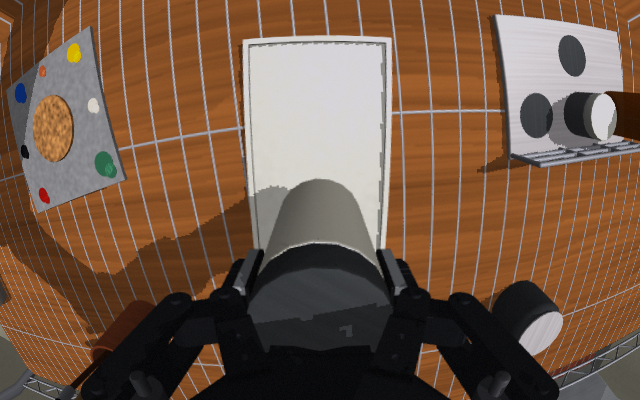

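Request:
servo_tool:
  increments:
    - {"dx": 0.1,"dy": 0,"dz": -2,"ax": 0,"ay": 0,"az": 0,"claw": 1}
    - {"dx": 0.1,"dy": 0,"dz": -4,"ax": 0,"ay": 0,"az": 0,"claw": 1}
    - {"dx": 0.1,"dy": 0,"dz": -5.5,"ax": 0,"ay": 0,"az": 0,"claw": 1}
    - {"dx": 0.1,"dy": 0,"dz": -6.3,"ax": 0,"ay": 0,"az": 0,"claw": 1}
    - {"dx": 0.1,"dy": 0,"dz": -6.6,"ax": 0,"ay": 0,"az": 0,"claw": 1}
    - {"dx": 0.1,"dy": 0,"dz": -6.6,"ax": 0,"ay": 0,"az": 0,"claw": 1}
    - {"dx": 0.1,"dy": 0,"dz": -6.6,"ax": 0,"ay": 0,"az": 0,"claw": 1}
    - {"dx": 0.1,"dy": 0,"dz": -6.6,"ax": 0,"ay": 0,"az": 0,"claw": 1}

```text
clock: 11.27
eef_pos: [572.2, -5.4, 77.0]
tool_rot: [-1.57, -0.002, -0.095]
force: [-0.4, -0.0, -3.5]
width: 56.9
```

Request:
servo_tool:
  increments:
    - {"dx": 0,"dy": 0,"dz": -0.3,"ax": 0,"ay": 0,"az": 0,"claw": 1}
    - {"dx": 0,"dy": 0,"dz": -0.5,"ax": 0,"ay": 0,"az": 0,"claw": 1}
    - {"dx": 0,"dy": 0,"dz": -0.6,"ax": 0,"ay": 0,"az": 0,"claw": 1}
    - {"dx": 0,"dy": 0,"dz": -0.6,"ax": 0,"ay": 0,"az": 0,"claw": 1}

```text
clock: 11.6
eef_pos: [571.4, -5.5, 70.5]
tool_rot: [-1.571, -0.001, -0.095]
force: [-1.8, -1.1, 4.2]
width: 56.7
```

Contact. Release and rise.

Request:
servo_tool:
  increments:
    - {"dx": 0,"dy": 0,"dz": 0,"ax": 0,"ay": 0,"az": 0,"claw": -1}
    - {"dx": 0,"dy": 0,"dz": 0,"ax": 0,"ay": 0,"az": 0,"claw": -1}
    - {"dx": 0,"dy": 0,"dz": 0,"ax": 0,"ay": 0,"az": 0,"claw": -1}
    - {"dx": 0,"dy": 0,"dz": 0,"ax": 0,"ay": 0,"az": 0,"claw": -1}
    - {"dx": 0,"dy": 0,"dz": 0,"ax": 0,"ay": 0,"az": 0,"claw": -1}
    - {"dx": 0,"dy": 0,"dz": 3,"ax": 0,"ay": 0,"az": 0,"claw": -1}
    - {"dx": 0,"dy": 0,"dz": 7,"ax": 0,"ay": 0,"az": 0,"claw": -1}
    - {"dx": 0,"dy": 0,"dz": 10,"ax": 0,"ay": 0,"az": 0,"claw": -1}

```text
clock: 12.27
eef_pos: [571.3, -5.5, 171.3]
tool_rot: [-1.571, -0.0, -0.095]
force: [0.4, -0.4, 0.4]
width: 85.6
```

Request:
servo_tool:
  increments:
    - {"dx": -0.8,"dy": 3.8,"dz": 2,"ax": 0,"ay": 0,"az": -0.085,"claw": -1}
    - {"dx": -1.6,"dy": 7.6,"dz": 4,"ax": 0,"ay": 0,"az": -0.085,"claw": -1}
    - {"dx": -2.4,"dy": 11.4,"dz": 6,"ax": 0,"ay": 0,"az": -0.085,"claw": -1}
    - {"dx": -3.2,"dy": 15.2,"dz": 6,"ax": 0,"ay": 0,"az": -0.085,"claw": -1}
    - {"dx": -4,"dy": 19,"dz": 6,"ax": 0,"ay": 0,"az": -0.085,"claw": -1}
    - {"dx": -4.8,"dy": 22.8,"dz": 6,"ax": 0,"ay": 0,"az": -0.085,"claw": -1}
    - {"dx": -5.6,"dy": 26.6,"dz": 6,"ax": 0,"ay": 0,"az": -0.085,"claw": -1}
    - {"dx": -6.4,"dy": 30.4,"dz": 6,"ax": 0,"ay": 0,"az": -0.085,"claw": -1}

```text
clock: 12.93
eef_pos: [506.4, 300.3, 229.8]
tool_rot: [-1.571, -0.0, -0.18]
force: [1.0, 0.1, 0.1]
width: 85.0
```

Request:
servo_tool:
  increments:
    - {"dx": -0.8,"dy": 3.8,"dz": 0,"ax": 0,"ay": 0,"az": 0,"claw": -1}
    - {"dx": -1.3,"dy": 5.9,"dz": 0,"ax": 0,"ay": 0,"az": 0,"claw": -1}
    - {"dx": -1.3,"dy": 5.9,"dz": 0,"ax": 0,"ay": 0,"az": 0,"claw": -1}
    - {"dx": -1.3,"dy": 5.9,"dz": 0,"ax": 0,"ay": 0,"az": 0,"claw": -1}
    - {"dx": -1.3,"dy": 5.9,"dz": 0,"ax": 0,"ay": 0,"az": 0,"claw": -1}
    - {"dx": -1.3,"dy": 5.9,"dz": 0,"ax": 0,"ay": 0,"az": 0,"claw": -1}

```text
clock: 13.43
eef_pos: [495.0, 355.4, 229.6]
tool_rot: [-1.572, -0.0, -0.183]
force: [-0.6, -0.3, -0.4]
width: 85.4
```

```bash
python3 - <<'E'
from h import *
w=get_image("wrist");cv2.imwrite("pics/w8.png",w["color"][:,:,::-1]);crop(w,200,80,440,260,3.3,"w8c.png")
s=read_state();print(s["eef_pos"],s["tool_rot"],s["clock"],s["force"],s["width"])
E
```

```text
[495.03632995 355.45750486 229.66291425] [-1.57182457e+00 -4.34192915e-04 -1.82687537e-01] 13.4833 [-0.23067469 -0.16749284 -0.62044579] 85.33810053923955
```

View pics/w8c.png

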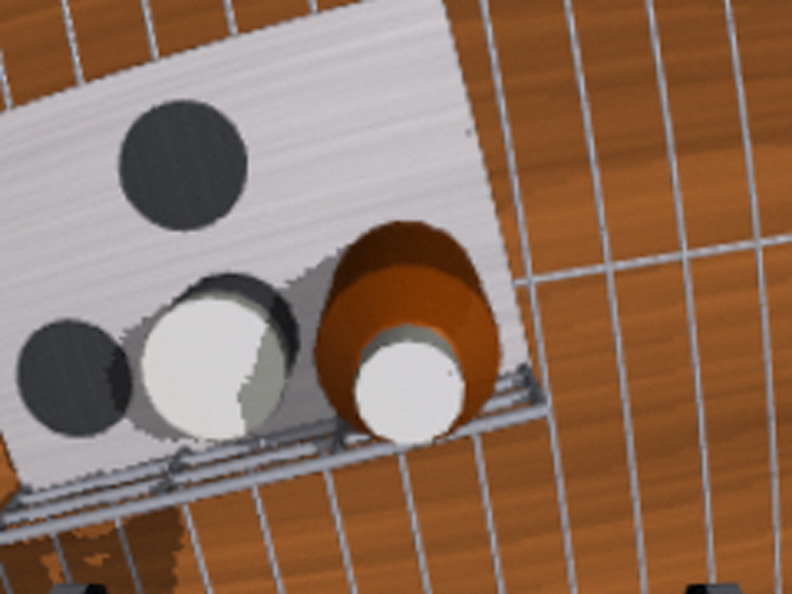

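```bash
python3 - <<'E'
from h import *
g=get_image("wrist")
for n,z,p in [("bot",128,(324.2,198.5)),("tindot",8,(255.5,130)),("jardot",8,(222.4,194.5)),("pot",53,(264.5,191.2))]:
    print(n,ray(g,p,z,True).round(1)[:2])
E
```

```text
bot [493.7 359.7]
tindot [432.8 289.5]
jardot [503. 228.]
pot [497.5 294. ]
```

Request:
servo_tool:
  increments:
    - {"dx": -0.1,"dy": 0.3,"dz": -3,"ax": 0,"ay": 0,"az": 0,"claw": -1}
    - {"dx": -0.1,"dy": 0.3,"dz": -7,"ax": 0,"ay": 0,"az": 0,"claw": -1}
    - {"dx": -0.1,"dy": 0.3,"dz": -11,"ax": 0,"ay": 0,"az": 0,"claw": -1}
    - {"dx": -0.1,"dy": 0.3,"dz": -14,"ax": 0,"ay": 0,"az": 0,"claw": -1}
    - {"dx": -0.1,"dy": 0.3,"dz": -16,"ax": 0,"ay": 0,"az": 0,"claw": -1}
    - {"dx": -0.1,"dy": 0.3,"dz": -17,"ax": 0,"ay": 0,"az": 0,"claw": -1}
    - {"dx": -0.1,"dy": 0.3,"dz": -17.1,"ax": 0,"ay": 0,"az": 0,"claw": -1}
    - {"dx": -0.1,"dy": 0.3,"dz": -17.1,"ax": 0,"ay": 0,"az": 0,"claw": -1}

```text
clock: 14.2
eef_pos: [493.9, 360.2, 59.1]
tool_rot: [-1.571, -0.0, -0.181]
force: [-0.5, -0.3, 1.0]
width: 85.5
```

Request:
servo_tool:
  increments:
    - {"dx": 0,"dy": 0,"dz": 0,"ax": 0,"ay": 0,"az": 0,"claw": 1}
    - {"dx": 0,"dy": 0,"dz": 0,"ax": 0,"ay": 0,"az": 0,"claw": 1}
    - {"dx": 0,"dy": 0,"dz": 0,"ax": 0,"ay": 0,"az": 0,"claw": 1}
    - {"dx": 0,"dy": 0,"dz": 0,"ax": 0,"ay": 0,"az": 0,"claw": 1}
    - {"dx": 0,"dy": 0,"dz": 0,"ax": 0,"ay": 0,"az": 0,"claw": 1}
    - {"dx": 0,"dy": 0,"dz": 0,"ax": 0,"ay": 0,"az": 0,"claw": 1}
    - {"dx": 0,"dy": 0,"dz": 0,"ax": 0,"ay": 0,"az": 0,"claw": 1}

```text
clock: 14.78
eef_pos: [494.0, 360.4, 60.5]
tool_rot: [-1.57, -0.002, -0.18]
force: [-2.1, -2.9, 6.5]
width: 52.5
```

Request:
servo_tool:
  increments:
    - {"dx": 0,"dy": 0,"dz": 1,"ax": 0,"ay": 0,"az": 0,"claw": 1}
    - {"dx": 0,"dy": 0,"dz": 4,"ax": 0,"ay": 0,"az": 0,"claw": 1}
    - {"dx": 0,"dy": 0,"dz": 8,"ax": 0,"ay": 0,"az": 0,"claw": 1}
    - {"dx": 0,"dy": 0,"dz": 11,"ax": 0,"ay": 0,"az": 0,"claw": 1}
    - {"dx": 0,"dy": -2,"dz": 13,"ax": 0,"ay": 0,"az": 0.085,"claw": 1}
    - {"dx": 0,"dy": -5,"dz": 14,"ax": 0,"ay": 0,"az": 0.085,"claw": 1}
    - {"dx": -0.2,"dy": -8.5,"dz": 14,"ax": 0,"ay": 0,"az": 0.085,"claw": 1}
    - {"dx": -0.3,"dy": -12,"dz": 14,"ax": 0,"ay": 0,"az": 0.085,"claw": 1}

```text
clock: 15.45
eef_pos: [490.0, 239.9, 200.4]
tool_rot: [-1.569, -0.002, -0.093]
force: [1.0, -0.3, -2.7]
width: 52.1
```

Request:
servo_tool:
  increments:
    - {"dx": -0.1,"dy": -3.5,"dz": 0,"ax": 0,"ay": 0,"az": 0,"claw": 1}
    - {"dx": -0.2,"dy": -7,"dz": 0,"ax": 0,"ay": 0,"az": 0,"claw": 1}
    - {"dx": -0.3,"dy": -10.5,"dz": 0,"ax": 0,"ay": 0,"az": 0,"claw": 1}
    - {"dx": -0.4,"dy": -14,"dz": 0,"ax": 0,"ay": 0,"az": 0,"claw": 1}
    - {"dx": -0.5,"dy": -17.5,"dz": 0,"ax": 0,"ay": 0,"az": 0,"claw": 1}
    - {"dx": -0.5,"dy": -20.5,"dz": -1,"ax": 0,"ay": 0,"az": 0,"claw": 1}
    - {"dx": -0.5,"dy": -22.8,"dz": -3,"ax": 0,"ay": 0,"az": 0,"claw": 1}
    - {"dx": -0.5,"dy": -23.7,"dz": -5,"ax": 0,"ay": 0,"az": 0,"claw": 1}

```text
clock: 16.12
eef_pos: [485.6, -1.1, 149.6]
tool_rot: [-1.573, -0.003, -0.1]
force: [-0.7, 0.3, -3.4]
width: 52.2
```

Request:
servo_tool:
  increments:
    - {"dx": 0,"dy": 0,"dz": 0,"ax": 0,"ay": 0,"az": 0,"claw": 1}
    - {"dx": 0,"dy": 0,"dz": 0,"ax": 0,"ay": 0,"az": 0,"claw": 1}

```text
clock: 16.28
eef_pos: [484.4, 3.5, 148.7]
tool_rot: [-1.571, 0.002, -0.096]
force: [0.7, 0.4, -1.9]
width: 52.2
```

```bash
python3 - <<'E'
from h import *
w=get_image("wrist");cv2.imwrite("pics/w9.png",w["color"][:,:,::-1])
s=read_state();print(s["eef_pos"],s["tool_rot"],s["clock"],s["force"],s["width"])
E
```

```text
[485.46771653   4.58451642 149.40833028] [-1.56983823e+00 -4.30051676e-04 -9.40703538e-02] 16.3333 [ 0.26588163 -0.07377504 -3.69226837] 52.32560235071678
```

View pics/w9.png

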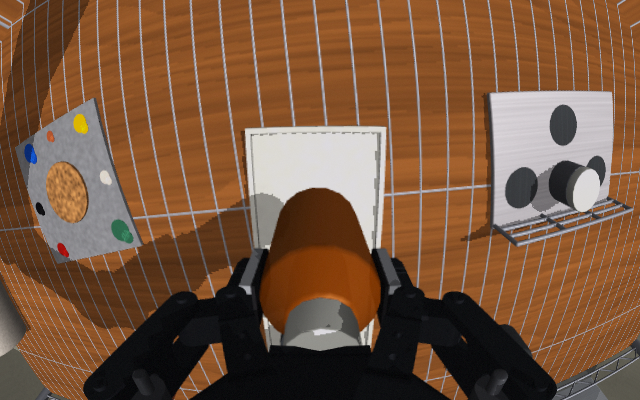

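Request:
servo_tool:
  increments:
    - {"dx": 0,"dy": 0,"dz": -2,"ax": 0,"ay": 0,"az": 0,"claw": 1}
    - {"dx": 0,"dy": 0,"dz": -5,"ax": 0,"ay": 0,"az": 0,"claw": 1}
    - {"dx": 0,"dy": 0,"dz": -7,"ax": 0,"ay": 0,"az": 0,"claw": 1}
    - {"dx": 0,"dy": 0,"dz": -8.2,"ax": 0,"ay": 0,"az": 0,"claw": 1}
    - {"dx": 0,"dy": 0,"dz": -8.7,"ax": 0,"ay": 0,"az": 0,"claw": 1}
    - {"dx": 0,"dy": 0,"dz": -8.7,"ax": 0,"ay": 0,"az": 0,"claw": 1}
    - {"dx": 0,"dy": 0,"dz": -8.7,"ax": 0,"ay": 0,"az": 0,"claw": 1}
    - {"dx": 0,"dy": 0,"dz": -8.7,"ax": 0,"ay": 0,"az": 0,"claw": 1}

```text
clock: 17.0
eef_pos: [486.4, 4.1, 62.9]
tool_rot: [-1.57, -0.003, -0.094]
force: [0.2, -0.2, -3.5]
width: 52.3
```

Request:
servo_tool:
  increments:
    - {"dx": 0,"dy": 0,"dz": -0.2,"ax": 0,"ay": 0,"az": 0,"claw": 1}
    - {"dx": 0,"dy": 0,"dz": -0.3,"ax": 0,"ay": 0,"az": 0,"claw": 1}
    - {"dx": 0,"dy": 0,"dz": -0.3,"ax": 0,"ay": 0,"az": 0,"claw": 1}

```text
clock: 17.25
eef_pos: [485.4, 3.5, 59.0]
tool_rot: [-1.571, -0.001, -0.095]
force: [0.9, 0.2, -3.5]
width: 52.4
```

Request:
servo_tool:
  increments:
    - {"dx": 0,"dy": 0,"dz": -0.2,"ax": 0,"ay": 0,"az": 0,"claw": 1}
    - {"dx": 0,"dy": 0,"dz": -0.3,"ax": 0,"ay": 0,"az": 0,"claw": 1}
    - {"dx": 0,"dy": 0,"dz": -0.3,"ax": 0,"ay": 0,"az": 0,"claw": 1}

```text
clock: 17.5
eef_pos: [485.8, 3.3, 57.4]
tool_rot: [-1.571, -0.002, -0.095]
force: [-2.2, -0.7, 18.4]
width: 52.1
```

Request:
servo_tool:
  increments:
    - {"dx": 0,"dy": 0,"dz": 0.1,"ax": 0,"ay": 0,"az": 0,"claw": -1}
    - {"dx": 0,"dy": 0,"dz": 0.1,"ax": 0,"ay": 0,"az": 0,"claw": -1}
    - {"dx": 0,"dy": 0,"dz": 0.1,"ax": 0,"ay": 0,"az": 0,"claw": -1}
    - {"dx": 0,"dy": 0,"dz": 0.1,"ax": 0,"ay": 0,"az": 0,"claw": -1}
    - {"dx": 0,"dy": 0,"dz": 0.1,"ax": 0,"ay": 0,"az": 0,"claw": -1}
    - {"dx": 0,"dy": 0,"dz": 4,"ax": 0,"ay": 0,"az": 0,"claw": -1}
    - {"dx": 0,"dy": 0,"dz": 8,"ax": 0,"ay": 0,"az": 0,"claw": -1}
    - {"dx": 0,"dy": 0,"dz": 12,"ax": 0,"ay": 0,"az": 0,"claw": -1}

```text
clock: 18.17
eef_pos: [484.1, 3.4, 175.9]
tool_rot: [-1.571, 0.003, -0.095]
force: [1.1, 0.5, 1.2]
width: 85.3
```

```bash
python3 - <<'E'
from h import *
w=get_image("side");crop(w,150,100,450,400,2,"d10.png")
s=read_state();print(s["eef_pos"],s["tool_rot"],s["clock"],s["force"],s["width"])
E
```

```text
[488.95415535   3.59069062 183.28356432] [-1.56930665 -0.01014012 -0.09506101] 18.2167 [0.92324637 0.66478891 4.79075332] 85.32322932217063
```

View pics/d10.png

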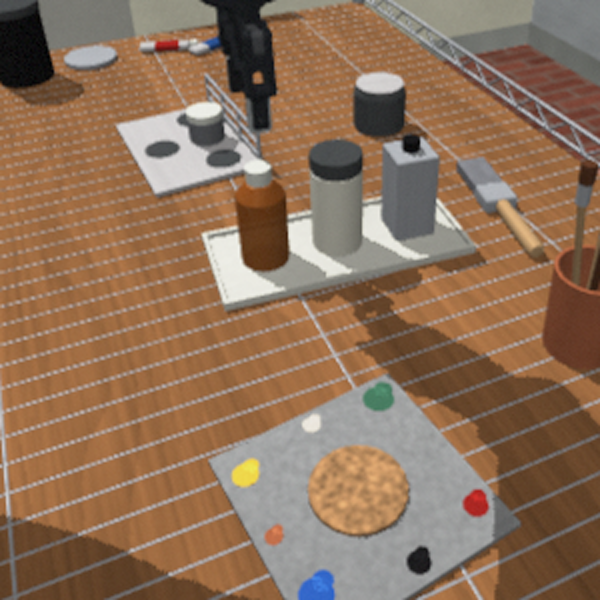

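Request:
servo_tool:
  increments:
    - {"dx": 0.2,"dy": 3.5,"dz": 2,"ax": 0,"ay": 0,"az": 0.1,"claw": -1}
    - {"dx": 0.4,"dy": 7,"dz": 2,"ax": 0,"ay": 0,"az": 0.165,"claw": -1}
    - {"dx": 0.6,"dy": 11,"dz": 2,"ax": 0,"ay": 0,"az": 0.165,"claw": -1}
    - {"dx": 0.8,"dy": 15,"dz": 2,"ax": 0,"ay": 0,"az": 0.165,"claw": -1}
    - {"dx": 1,"dy": 19,"dz": 2,"ax": 0,"ay": 0,"az": 0.165,"claw": -1}
    - {"dx": 1.2,"dy": 23,"dz": 2,"ax": 0,"ay": 0,"az": 0.165,"claw": -1}
    - {"dx": 1.2,"dy": 27,"dz": 2,"ax": 0,"ay": 0,"az": 0.165,"claw": -1}
    - {"dx": 1.2,"dy": 28.9,"dz": 2,"ax": 0,"ay": 0,"az": 0.165,"claw": -1}

```text
clock: 18.88
eef_pos: [495.8, 299.3, 195.4]
tool_rot: [-1.567, -0.0, 0.076]
force: [-0.3, 1.5, 0.7]
width: 85.4
```

Request:
servo_tool:
  increments:
    - {"dx": 0,"dy": 0,"dz": 0,"ax": 0,"ay": 0,"az": 0,"claw": -1}
    - {"dx": 0,"dy": 0,"dz": 0,"ax": 0,"ay": 0,"az": 0,"claw": -1}
    - {"dx": 0,"dy": 0,"dz": 0,"ax": 0,"ay": 0,"az": 0,"claw": -1}

```text
clock: 19.13
eef_pos: [497.1, 291.0, 195.1]
tool_rot: [-1.572, 0.001, 0.069]
force: [0.4, 0.2, -0.2]
width: 85.3
```

```bash
python3 - <<'E'
from h import *
w=get_image("wrist");cv2.imwrite("pics/w11.png",w["color"][:,:,::-1]);crop(w,200,80,440,260,3.3,"w11c.png")
s=read_state();print(s["eef_pos"],s["tool_rot"],s["clock"],s["force"],s["width"])
E
```

```text
[497.35363908 290.511348   195.31486262] [-1.57241097e+00  6.43306892e-04  6.81107519e-02] 19.1833 [ 0.1319515  -0.69415979  0.6837421 ] 85.57591243207771
```

View pics/w11c.png

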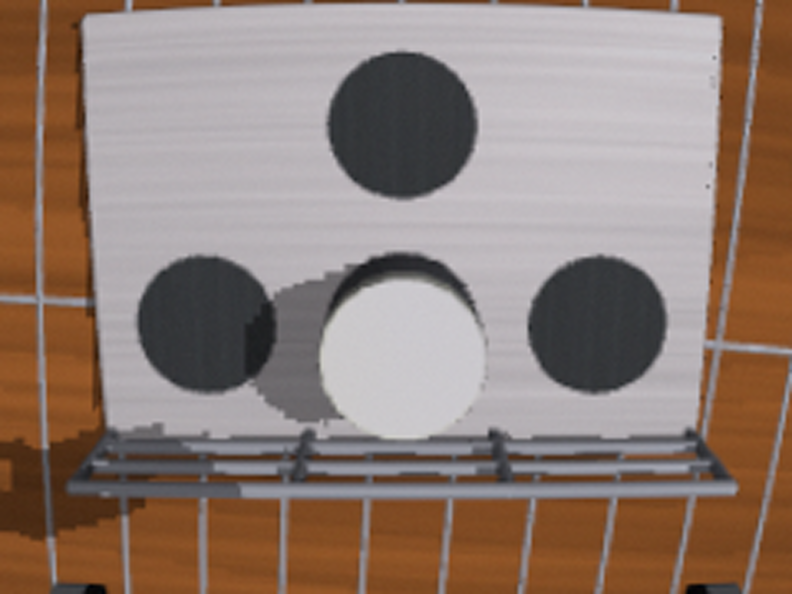

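```bash
python3 - <<'E'
from h import *
g=get_image("wrist")
for n,z,p in [("tindot",8,(402,124)),("jardot",8,(206,324)),("botdot",8,(598,324)),("pot",53,(403,358))]:
    print(n,ray(g,(200+p[0]/3.3,80+p[1]/3.3),z,True).round(1)[:2])
E
```

```text
tindot [432.8 288.6]
jardot [503.1 227.3]
botdot [494.1 359.2]
pot [497.9 293.2]
```

Request:
servo_tool:
  increments:
    - {"dx": 0.05,"dy": 0.25,"dz": -3,"ax": 0,"ay": 0,"az": 0,"claw": -1}
    - {"dx": 0.05,"dy": 0.25,"dz": -7,"ax": 0,"ay": 0,"az": 0,"claw": -1}
    - {"dx": 0.05,"dy": 0.25,"dz": -11,"ax": 0,"ay": 0,"az": 0,"claw": -1}
    - {"dx": 0.05,"dy": 0.25,"dz": -14,"ax": 0,"ay": 0,"az": 0,"claw": -1}
    - {"dx": 0.05,"dy": 0.25,"dz": -16.5,"ax": 0,"ay": 0,"az": 0,"claw": -1}
    - {"dx": 0.05,"dy": 0.25,"dz": -17.5,"ax": 0,"ay": 0,"az": 0,"claw": -1}
    - {"dx": 0.05,"dy": 0.25,"dz": -17.5,"ax": 0,"ay": 0,"az": 0,"claw": -1}
    - {"dx": 0.05,"dy": 0.25,"dz": -17.5,"ax": 0,"ay": 0,"az": 0,"claw": -1}

```text
clock: 19.9
eef_pos: [498.3, 294.4, 21.1]
tool_rot: [-1.571, -0.0, 0.069]
force: [-0.6, -0.6, -0.4]
width: 85.9
```

Request:
servo_tool:
  increments:
    - {"dx": 0,"dy": 0,"dz": 0,"ax": 0,"ay": 0,"az": 0,"claw": 1}
    - {"dx": 0,"dy": 0,"dz": 0,"ax": 0,"ay": 0,"az": 0,"claw": 1}
    - {"dx": 0,"dy": 0,"dz": 0,"ax": 0,"ay": 0,"az": 0,"claw": 1}
    - {"dx": 0,"dy": 0,"dz": 0,"ax": 0,"ay": 0,"az": 0,"claw": 1}
    - {"dx": 0,"dy": 0,"dz": 0,"ax": 0,"ay": 0,"az": 0,"claw": 1}
    - {"dx": 0,"dy": 0,"dz": 0,"ax": 0,"ay": 0,"az": 0,"claw": 1}
    - {"dx": 0,"dy": 0,"dz": 0,"ax": 0,"ay": 0,"az": 0,"claw": 1}

```text
clock: 20.48
eef_pos: [498.7, 295.1, 22.6]
tool_rot: [-1.57, -0.002, 0.07]
force: [-0.4, -2.0, 7.2]
width: 48.5
```

Request:
servo_tool:
  increments:
    - {"dx": 0,"dy": 0,"dz": 1,"ax": 0,"ay": 0,"az": 0,"claw": 1}
    - {"dx": 0,"dy": 0,"dz": 4,"ax": 0,"ay": 0,"az": 0,"claw": 1}
    - {"dx": 0,"dy": 0,"dz": 8,"ax": 0,"ay": 0,"az": 0,"claw": 1}
    - {"dx": 0,"dy": 0,"dz": 12,"ax": 0,"ay": 0,"az": 0,"claw": 1}
    - {"dx": 0,"dy": 0,"dz": 15,"ax": 0,"ay": 0,"az": 0,"claw": 1}
    - {"dx": 0,"dy": -2,"dz": 18,"ax": 0,"ay": 0,"az": 0,"claw": 1}
    - {"dx": -0.3,"dy": -5,"dz": 18,"ax": 0,"ay": 0,"az": 0,"claw": 1}
    - {"dx": -0.5,"dy": -8.5,"dz": 18,"ax": 0,"ay": 0,"az": 0,"claw": 1}

```text
clock: 21.15
eef_pos: [493.4, 211.9, 203.8]
tool_rot: [-1.567, -0.006, 0.074]
force: [1.2, -0.6, -2.1]
width: 48.5
```

Request:
servo_tool:
  increments:
    - {"dx": -0.5,"dy": -3.5,"dz": 0,"ax": 0,"ay": 0,"az": 0,"claw": 1}
    - {"dx": -0.8,"dy": -7,"dz": 0,"ax": 0,"ay": 0,"az": 0,"claw": 1}
    - {"dx": -1.1,"dy": -10.5,"dz": 0,"ax": 0,"ay": 0,"az": 0,"claw": 1}
    - {"dx": -1.4,"dy": -14,"dz": 0,"ax": 0,"ay": 0,"az": 0,"claw": 1}
    - {"dx": -1.7,"dy": -17.5,"dz": 0,"ax": 0,"ay": 0,"az": 0,"claw": 1}
    - {"dx": -2,"dy": -21,"dz": 0,"ax": 0,"ay": 0,"az": 0,"claw": 1}
    - {"dx": -2.3,"dy": -24.5,"dz": 0,"ax": 0,"ay": 0,"az": 0,"claw": 1}
    - {"dx": -2.6,"dy": -28,"dz": 0,"ax": 0,"ay": 0,"az": 0,"claw": 1}

```text
clock: 21.82
eef_pos: [466.1, -71.5, 201.5]
tool_rot: [-1.571, -0.001, 0.07]
force: [0.1, -0.5, -1.4]
width: 48.3
```

Request:
servo_tool:
  increments:
    - {"dx": -0.2,"dy": -3.5,"dz": 0,"ax": 0,"ay": 0,"az": 0,"claw": 1}
    - {"dx": -0.4,"dy": -7,"dz": 0,"ax": 0,"ay": 0,"az": 0,"claw": 1}
    - {"dx": -0.6,"dy": -10.5,"dz": 0,"ax": 0,"ay": 0,"az": 0,"claw": 1}
    - {"dx": -0.8,"dy": -14,"dz": 0,"ax": 0,"ay": 0,"az": 0,"claw": 1}
    - {"dx": -0.9,"dy": -17.5,"dz": 0,"ax": 0,"ay": 0,"az": 0,"claw": 1}
    - {"dx": -0.9,"dy": -20.5,"dz": 0,"ax": 0,"ay": 0,"az": 0,"claw": 1}
    - {"dx": -0.9,"dy": -22.5,"dz": 0,"ax": 0,"ay": 0,"az": 0,"claw": 1}
    - {"dx": -0.9,"dy": -23.5,"dz": 0,"ax": 0,"ay": 0,"az": 0,"claw": 1}

```text
clock: 22.48
eef_pos: [456.7, -308.8, 201.4]
tool_rot: [-1.573, -0.0, 0.066]
force: [0.6, -0.3, -1.5]
width: 48.4
```

Request:
servo_tool:
  increments:
    - {"dx": 0,"dy": 0,"dz": 0,"ax": 0,"ay": 0,"az": 0,"claw": 1}
    - {"dx": 0,"dy": 0,"dz": 0,"ax": 0,"ay": 0,"az": 0,"claw": 1}
    - {"dx": 0,"dy": 0,"dz": 0,"ax": 0,"ay": 0,"az": 0,"claw": 1}

```text
clock: 22.73
eef_pos: [458.0, -302.6, 200.7]
tool_rot: [-1.569, 0.0, 0.073]
force: [0.1, -0.4, -2.9]
width: 48.8
```

```bash
python3 - <<'E'
from h import *
w=get_image("wrist");cv2.imwrite("pics/w12.png",w["color"][:,:,::-1])
s=read_state();print(s["eef_pos"],s["tool_rot"],s["clock"],s["force"],s["width"])
E
```

```text
[ 458.07451145 -302.57386614  200.74374549] [-1.56930441e+00  4.55439969e-05  7.31708276e-02] 22.7833 [-0.74055142  0.62644348 -1.89713358] 48.33277871815316
```

View pics/w12.png

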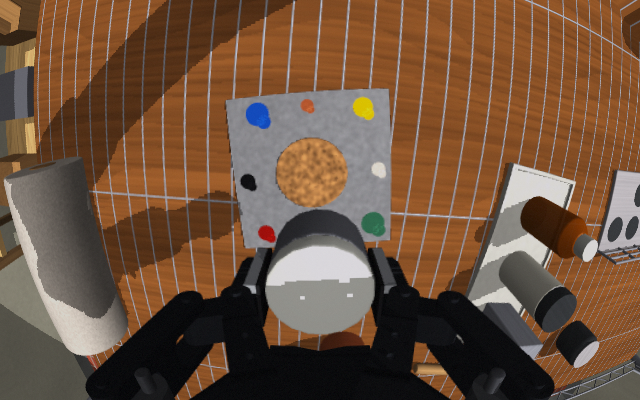

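```bash
python3 - <<'E'
from h import *
g=get_image("wrist");s=get_image("scene")
for p in [(311,171.5),(275,172),(347,172),(311,136.5),(311,207)]: print(ray(g,p,10,True).round(1)[:2])
print("cup",ray(s,(222,277),80),[ray(s,p,200).round() for p in((189,250),(205,236))])
crop(g,250,110,390,220,5,"w12c.png")
E
```

```text
[ 453.9 -311.7]
[ 457.1 -351.6]
[ 451.5 -271.9]
[ 415.1 -314.3]
[ 495.3 -309. ]
cup [ 733.30214745 -241.91003368   80.        ] [array([ 720., -269.,  200.]), array([ 703., -239.,  200.])]
```

View pics/w12c.png

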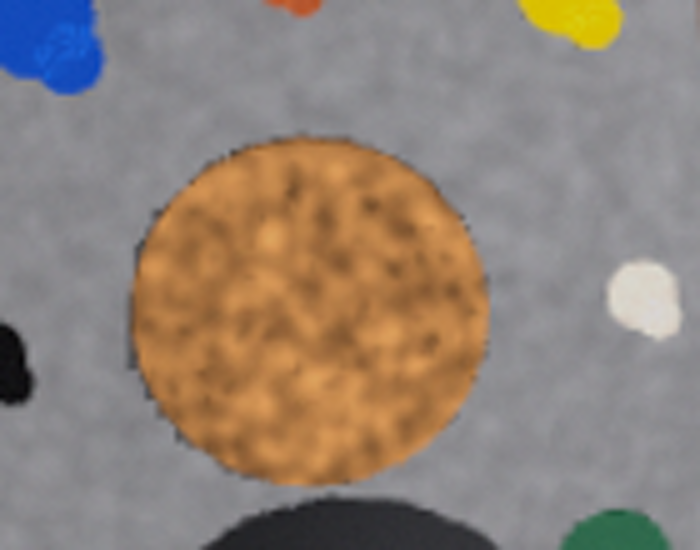

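Request:
servo_tool:
  increments:
    - {"dx": -0.15,"dy": -0.85,"dz": -3,"ax": 0,"ay": 0,"az": 0,"claw": 1}
    - {"dx": -0.15,"dy": -0.85,"dz": -7,"ax": 0,"ay": 0,"az": 0,"claw": 1}
    - {"dx": -0.15,"dy": -0.85,"dz": -11,"ax": 0,"ay": 0,"az": 0,"claw": 1}
    - {"dx": -0.15,"dy": -0.85,"dz": -14,"ax": 0,"ay": 0,"az": 0,"claw": 1}
    - {"dx": -0.15,"dy": -0.85,"dz": -16,"ax": 0,"ay": 0,"az": 0,"claw": 1}
    - {"dx": -0.15,"dy": -0.85,"dz": -17,"ax": 0,"ay": 0,"az": 0,"claw": 1}
    - {"dx": -0.15,"dy": -0.85,"dz": -17,"ax": 0,"ay": 0,"az": 0,"claw": 1}
    - {"dx": -0.15,"dy": -0.85,"dz": -17,"ax": 0,"ay": 0,"az": 0,"claw": 1}

```text
clock: 23.55
eef_pos: [456.7, -313.2, 31.0]
tool_rot: [-1.571, -0.0, 0.071]
force: [0.7, 0.1, -1.6]
width: 48.9
```

Request:
servo_tool:
  increments:
    - {"dx": 0,"dy": 0,"dz": 0,"ax": 0,"ay": 0,"az": 0,"claw": 1}
    - {"dx": 0,"dy": 0,"dz": -0.2,"ax": 0,"ay": 0,"az": 0,"claw": 1}
    - {"dx": 0,"dy": 0,"dz": -0.2,"ax": 0,"ay": 0,"az": 0,"claw": 1}

```text
clock: 23.8
eef_pos: [456.9, -314.0, 29.8]
tool_rot: [-1.572, -0.002, 0.07]
force: [-0.2, -0.4, -2.1]
width: 48.7
```

Request:
servo_tool:
  increments:
    - {"dx": 0,"dy": 0.25,"dz": -0.2,"ax": 0,"ay": 0,"az": 0,"claw": 1}
    - {"dx": 0,"dy": 0.25,"dz": -0.4,"ax": 0,"ay": 0,"az": 0,"claw": 1}
    - {"dx": 0,"dy": 0.25,"dz": -0.4,"ax": 0,"ay": 0,"az": 0,"claw": 1}
    - {"dx": 0,"dy": 0.25,"dz": -0.4,"ax": 0,"ay": 0,"az": 0,"claw": 1}

```text
clock: 24.13
eef_pos: [456.2, -310.8, 24.6]
tool_rot: [-1.571, -0.0, 0.07]
force: [-0.1, -0.9, -0.8]
width: 48.2
```

Request:
servo_tool:
  increments:
    - {"dx": 0,"dy": 0,"dz": -0.1,"ax": 0,"ay": 0,"az": 0,"claw": 1}
    - {"dx": 0,"dy": 0,"dz": -0.1,"ax": 0,"ay": 0,"az": 0,"claw": 1}

```text
clock: 24.3
eef_pos: [456.2, -310.8, 24.6]
tool_rot: [-1.571, -0.0, 0.07]
force: [-1.8, 1.4, 8.7]
width: 48.8
```

Contact. Release, rise 15 cm (row by row).

Request:
servo_tool:
  increments:
    - {"dx": 0,"dy": 0,"dz": 0,"ax": 0,"ay": 0,"az": 0,"claw": -1}
    - {"dx": 0,"dy": 0,"dz": 0,"ax": 0,"ay": 0,"az": 0,"claw": -1}
    - {"dx": 0,"dy": 0,"dz": 0,"ax": 0,"ay": 0,"az": 0,"claw": -1}
    - {"dx": 0,"dy": 0,"dz": 0,"ax": 0,"ay": 0,"az": 0,"claw": -1}
    - {"dx": 0,"dy": 0,"dz": 0,"ax": 0,"ay": 0,"az": 0,"claw": -1}
    - {"dx": 0,"dy": 0,"dz": 3,"ax": 0,"ay": 0,"az": 0,"claw": -1}
    - {"dx": 0,"dy": 0,"dz": 7,"ax": 0,"ay": 0,"az": 0,"claw": -1}
    - {"dx": 0,"dy": 0,"dz": 11,"ax": 0,"ay": 0,"az": 0,"claw": -1}

```text
clock: 24.97
eef_pos: [455.2, -310.4, 133.8]
tool_rot: [-1.569, 0.003, 0.07]
force: [0.2, -0.5, 0.2]
width: 85.4
```

Request:
servo_tool:
  increments:
    - {"dx": 0,"dy": 0,"dz": 4,"ax": 0,"ay": 0,"az": 0,"claw": -1}
    - {"dx": 0,"dy": 0,"dz": 8,"ax": 0,"ay": 0,"az": 0,"claw": -1}
    - {"dx": 0,"dy": 0,"dz": 8,"ax": 0,"ay": 0,"az": 0,"claw": -1}
    - {"dx": 0,"dy": 0,"dz": 8,"ax": 0,"ay": 0,"az": 0,"claw": -1}

```text
clock: 25.3
eef_pos: [457.5, -311.9, 216.3]
tool_rot: [-1.574, -0.005, 0.07]
force: [-0.2, 0.1, -0.3]
width: 85.5
```

```bash
python3 - <<'E'
from h import *
w=get_image("wrist");crop(w,200,80,440,260,3.3,"w13.png")
s=read_state();print(s["eef_pos"],s["tool_rot"],s["clock"],s["force"],s["width"])
E
```

```text
[ 456.17105677 -311.1076476   214.24358248] [-1.57159369e+00 -9.60948861e-04  7.00709069e-02] 25.35 [-0.27319987 -0.17043128 -0.13774062] 85.69965712156568
```

View pics/w13.png

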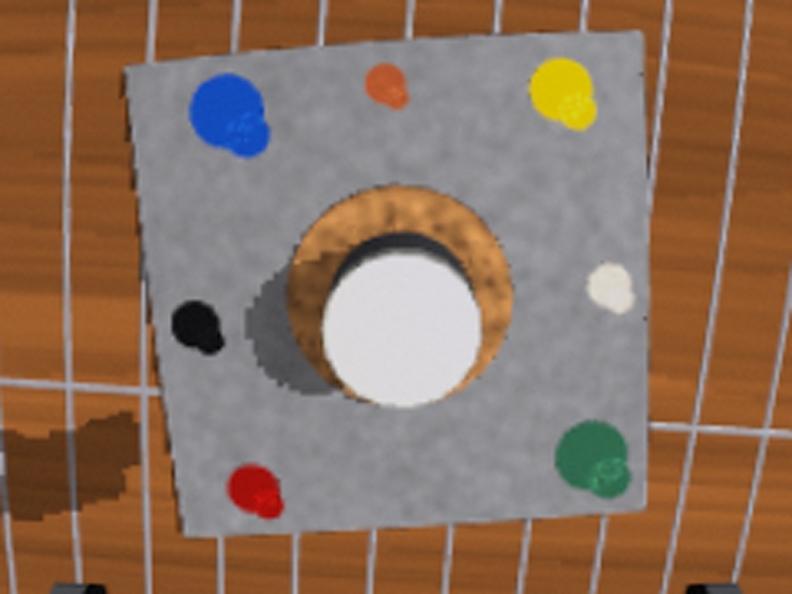

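```bash
python3 - <<'E'
from h import *
g=get_image("wrist")
P=lambda p:(200+p[0]/3.3,80+p[1]/3.3)
print(ray(g,P((402,328)),55,True),[ray(g,P(p),10,True).round(1) for p in((288,295),(513,295),(400,184))])
E
```

```text
[ 452.32529176 -308.85086577   55.        ] [array([ 454.6, -348.2,   10. ]), array([ 449.1, -269.9,   10. ]), array([ 413.3, -312. ,   10. ])]
```

Request:
servo_tool:
  increments:
    - {"dx": 0.4,"dy": 3.8,"dz": 0,"ax": 0,"ay": 0,"az": -0.1,"claw": -1}
    - {"dx": 0.8,"dy": 7.8,"dz": 0,"ax": 0,"ay": 0,"az": -0.165,"claw": -1}
    - {"dx": 1.2,"dy": 11.8,"dz": 0,"ax": 0,"ay": 0,"az": -0.165,"claw": -1}
    - {"dx": 1.6,"dy": 15.8,"dz": 0,"ax": 0,"ay": 0,"az": -0.165,"claw": -1}
    - {"dx": 2,"dy": 19.8,"dz": 0,"ax": 0,"ay": 0,"az": -0.165,"claw": -1}
    - {"dx": 2.4,"dy": 23.8,"dz": 0,"ax": 0,"ay": 0,"az": -0.165,"claw": -1}
    - {"dx": 2.8,"dy": 27.8,"dz": 0,"ax": 0,"ay": 0,"az": -0.165,"claw": -1}
    - {"dx": 2.9,"dy": 31.4,"dz": 0,"ax": 0,"ay": 0,"az": -0.165,"claw": -1}

```text
clock: 26.07
eef_pos: [484.1, 5.6, 211.8]
tool_rot: [-1.571, 0.004, -0.094]
force: [0.5, 0.0, -0.5]
width: 85.2
```

Request:
servo_tool:
  increments:
    - {"dx": 0,"dy": 0,"dz": 0,"ax": 0,"ay": 0,"az": 0,"claw": -1}
    - {"dx": 0,"dy": 0,"dz": 0,"ax": 0,"ay": 0,"az": 0,"claw": -1}
    - {"dx": 0,"dy": 0,"dz": 0,"ax": 0,"ay": 0,"az": 0,"claw": -1}
    - {"dx": 0,"dy": 0,"dz": 0,"ax": 0,"ay": 0,"az": 0,"claw": -1}

```text
clock: 26.4
eef_pos: [484.4, 1.1, 212.7]
tool_rot: [-1.572, 0.002, -0.097]
force: [-0.9, -1.1, 0.4]
width: 85.4
```

```bash
python3 - <<'E'
from h import *
w=get_image("wrist");crop(w,200,80,440,260,3.3,"w14.png")
s=read_state();print(s["eef_pos"],s["tool_rot"],s["clock"],s["force"],s["width"])
E
```

```text
[484.62608871   1.03553908 212.94651337] [-1.57185158  0.0015789  -0.09793474] 26.45 [ 0.25863532 -0.26639422 -0.36807098] 85.36214581420454
```

View pics/w14.png

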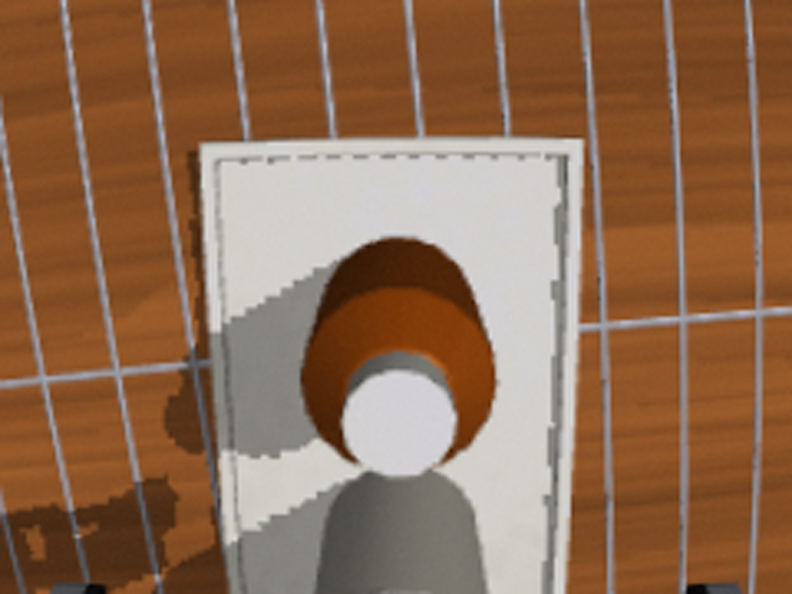

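Request:
servo_tool:
  increments:
    - {"dx": 0.1,"dy": 0.15,"dz": -3,"ax": 0,"ay": 0,"az": 0,"claw": -1}
    - {"dx": 0.1,"dy": 0.15,"dz": -7,"ax": 0,"ay": 0,"az": 0,"claw": -1}
    - {"dx": 0.1,"dy": 0.15,"dz": -11,"ax": 0,"ay": 0,"az": 0,"claw": -1}
    - {"dx": 0.1,"dy": 0.15,"dz": -14,"ax": 0,"ay": 0,"az": 0,"claw": -1}
    - {"dx": 0.1,"dy": 0.15,"dz": -15.5,"ax": 0,"ay": 0,"az": 0,"claw": -1}
    - {"dx": 0.1,"dy": 0.15,"dz": -15.5,"ax": 0,"ay": 0,"az": 0,"claw": -1}
    - {"dx": 0.1,"dy": 0.15,"dz": -15.5,"ax": 0,"ay": 0,"az": 0,"claw": -1}

```text
clock: 27.03
eef_pos: [485.6, 3.2, 58.1]
tool_rot: [-1.572, 0.002, -0.097]
force: [-0.5, -0.2, 0.7]
width: 85.6
```

Request:
servo_tool:
  increments:
    - {"dx": 0,"dy": 0,"dz": 0,"ax": 0,"ay": 0,"az": 0,"claw": 1}
    - {"dx": 0,"dy": 0,"dz": 0,"ax": 0,"ay": 0,"az": 0,"claw": 1}
    - {"dx": 0,"dy": 0,"dz": 0,"ax": 0,"ay": 0,"az": 0,"claw": 1}
    - {"dx": 0,"dy": 0,"dz": 0,"ax": 0,"ay": 0,"az": 0,"claw": 1}
    - {"dx": 0,"dy": 0,"dz": 0,"ax": 0,"ay": 0,"az": 0,"claw": 1}
    - {"dx": 0,"dy": 0,"dz": 0,"ax": 0,"ay": 0,"az": 0,"claw": 1}
    - {"dx": 0,"dy": 0,"dz": 0,"ax": 0,"ay": 0,"az": 0,"claw": 1}

```text
clock: 27.62
eef_pos: [487.3, 3.7, 60.4]
tool_rot: [-1.571, -0.003, -0.096]
force: [-0.9, -1.4, 7.3]
width: 52.3
```

Request:
servo_tool:
  increments:
    - {"dx": 0,"dy": 0,"dz": 1,"ax": 0,"ay": 0,"az": 0,"claw": 1}
    - {"dx": 0,"dy": 0,"dz": 4,"ax": 0,"ay": 0,"az": 0,"claw": 1}
    - {"dx": 0,"dy": 0,"dz": 8,"ax": 0,"ay": 0,"az": 0,"claw": 1}
    - {"dx": 0,"dy": 0,"dz": 11,"ax": 0,"ay": 0,"az": 0,"claw": 1}
    - {"dx": 0,"dy": 2,"dz": 13,"ax": 0,"ay": 0,"az": 0.08,"claw": 1}
    - {"dx": 0.1,"dy": 5,"dz": 14,"ax": 0,"ay": 0,"az": 0.166,"claw": 1}
    - {"dx": 0.2,"dy": 8.5,"dz": 14,"ax": 0,"ay": 0,"az": 0.166,"claw": 1}
    - {"dx": 0.3,"dy": 12,"dz": 14,"ax": 0,"ay": 0,"az": 0.166,"claw": 1}

```text
clock: 28.28
eef_pos: [489.4, 125.4, 200.9]
tool_rot: [-1.57, -0.003, 0.07]
force: [1.7, 0.8, -3.5]
width: 52.4
```

Request:
servo_tool:
  increments:
    - {"dx": 0.1,"dy": 3.5,"dz": 0,"ax": 0,"ay": 0,"az": 0,"claw": 1}
    - {"dx": 0.2,"dy": 7,"dz": 0,"ax": 0,"ay": 0,"az": 0,"claw": 1}
    - {"dx": 0.3,"dy": 10.5,"dz": 0,"ax": 0,"ay": 0,"az": 0,"claw": 1}
    - {"dx": 0.4,"dy": 14,"dz": 0,"ax": 0,"ay": 0,"az": 0,"claw": 1}
    - {"dx": 0.4,"dy": 17.5,"dz": 0,"ax": 0,"ay": 0,"az": 0,"claw": 1}
    - {"dx": 0.4,"dy": 20.5,"dz": 0,"ax": 0,"ay": 0,"az": 0,"claw": 1}
    - {"dx": 0.4,"dy": 22.8,"dz": 0,"ax": 0,"ay": 0,"az": 0,"claw": 1}
    - {"dx": 0.4,"dy": 23.5,"dz": 0,"ax": 0,"ay": 0,"az": 0,"claw": 1}

```text
clock: 28.95
eef_pos: [491.1, 365.3, 199.5]
tool_rot: [-1.566, -0.0, 0.077]
force: [0.1, 1.4, -3.3]
width: 52.2
```

Request:
servo_tool:
  increments:
    - {"dx": 0,"dy": 0,"dz": 0,"ax": 0,"ay": 0,"az": 0,"claw": 1}
    - {"dx": 0,"dy": 0,"dz": 0,"ax": 0,"ay": 0,"az": 0,"claw": 1}
    - {"dx": 0,"dy": 0,"dz": 0,"ax": 0,"ay": 0,"az": 0,"claw": 1}
    - {"dx": 0,"dy": 0,"dz": 0,"ax": 0,"ay": 0,"az": 0,"claw": 1}

```text
clock: 29.28
eef_pos: [493.7, 357.2, 198.8]
tool_rot: [-1.572, 0.0, 0.069]
force: [0.7, -0.5, -2.8]
width: 51.8
```

```bash
python3 - <<'E'
from h import *
w=get_image("wrist");cv2.imwrite("pics/w15.png",w["color"][:,:,::-1])
s=read_state();print(s["eef_pos"],s["tool_rot"],s["clock"],s["force"],s["width"])
E
```

```text
[493.68360424 357.49763952 198.845101  ] [-1.57182749e+00  3.57699686e-05  6.87223051e-02] 29.3333 [ 1.00282193  0.09756292 -3.02249316] 52.25159231588895
```

View pics/w15.png

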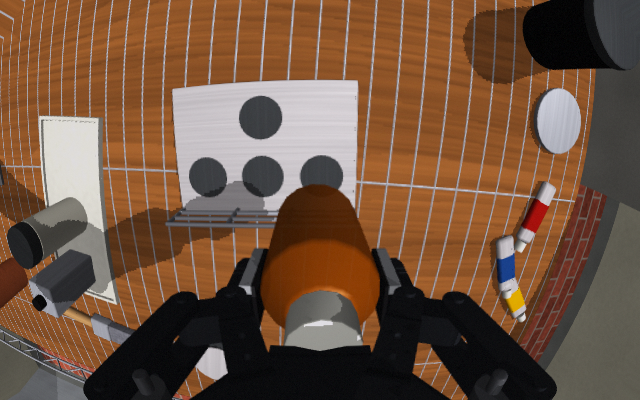

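Request:
servo_tool:
  increments:
    - {"dx": 0,"dy": 0.1,"dz": -3,"ax": 0,"ay": 0,"az": 0,"claw": 1}
    - {"dx": 0,"dy": 0.1,"dz": -6,"ax": 0,"ay": 0,"az": 0,"claw": 1}
    - {"dx": 0,"dy": 0.1,"dz": -9,"ax": 0,"ay": 0,"az": 0,"claw": 1}
    - {"dx": 0,"dy": 0.1,"dz": -11.5,"ax": 0,"ay": 0,"az": 0,"claw": 1}
    - {"dx": 0,"dy": 0.1,"dz": -12.7,"ax": 0,"ay": 0,"az": 0,"claw": 1}
    - {"dx": 0,"dy": 0.1,"dz": -12.9,"ax": 0,"ay": 0,"az": 0,"claw": 1}
    - {"dx": 0,"dy": 0.1,"dz": -12.9,"ax": 0,"ay": 0,"az": 0,"claw": 1}
    - {"dx": 0,"dy": 0.1,"dz": -12.9,"ax": 0,"ay": 0,"az": 0,"claw": 1}

```text
clock: 30.0
eef_pos: [494.3, 361.0, 71.1]
tool_rot: [-1.569, -0.002, 0.071]
force: [-0.0, 0.3, -3.4]
width: 52.2
```

Request:
servo_tool:
  increments:
    - {"dx": 0,"dy": 0,"dz": 0,"ax": 0,"ay": 0,"az": 0,"claw": 1}
    - {"dx": 0,"dy": 0,"dz": 0,"ax": 0,"ay": 0,"az": 0,"claw": 1}

```text
clock: 30.17
eef_pos: [494.1, 361.2, 71.3]
tool_rot: [-1.569, -0.002, 0.071]
force: [-0.0, 0.1, -3.2]
width: 52.2
```

Request:
servo_tool:
  increments:
    - {"dx": 0,"dy": -0.15,"dz": -0.3,"ax": 0,"ay": 0,"az": 0,"claw": 1}
    - {"dx": 0,"dy": -0.15,"dz": -0.6,"ax": 0,"ay": 0,"az": 0,"claw": 1}
    - {"dx": 0,"dy": -0.15,"dz": -0.6,"ax": 0,"ay": 0,"az": 0,"claw": 1}
    - {"dx": 0,"dy": -0.15,"dz": -0.6,"ax": 0,"ay": 0,"az": 0,"claw": 1}

```text
clock: 30.5
eef_pos: [493.3, 358.9, 63.7]
tool_rot: [-1.571, -0.0, 0.071]
force: [-0.3, -0.2, -3.1]
width: 52.4
```

Request:
servo_tool:
  increments:
    - {"dx": 0,"dy": 0,"dz": -0.2,"ax": 0,"ay": 0,"az": 0,"claw": 1}
    - {"dx": 0,"dy": 0,"dz": -0.2,"ax": 0,"ay": 0,"az": 0,"claw": 1}

```text
clock: 30.67
eef_pos: [493.8, 358.9, 63.5]
tool_rot: [-1.571, -0.001, 0.071]
force: [-1.5, -3.0, 11.4]
width: 52.2
```

Request:
servo_tool:
  increments:
    - {"dx": 0,"dy": 0,"dz": 0.1,"ax": 0,"ay": 0,"az": 0,"claw": -1}
    - {"dx": 0,"dy": 0,"dz": 0.1,"ax": 0,"ay": 0,"az": 0,"claw": -1}
    - {"dx": 0,"dy": 0,"dz": 0.1,"ax": 0,"ay": 0,"az": 0,"claw": -1}
    - {"dx": 0,"dy": 0,"dz": 0.1,"ax": 0,"ay": 0,"az": 0,"claw": -1}
    - {"dx": 0,"dy": 0,"dz": 0.1,"ax": 0,"ay": 0,"az": 0,"claw": -1}
    - {"dx": 0,"dy": 0,"dz": 4,"ax": 0,"ay": 0,"az": 0,"claw": -1}
    - {"dx": 0,"dy": 0,"dz": 8,"ax": 0,"ay": 0,"az": 0,"claw": -1}
    - {"dx": 0,"dy": 0,"dz": 12,"ax": 0,"ay": 0,"az": 0,"claw": -1}

```text
clock: 31.33
eef_pos: [492.5, 358.6, 182.0]
tool_rot: [-1.572, 0.002, 0.071]
force: [1.8, 0.7, -0.4]
width: 85.3
```

Request:
servo_tool:
  increments:
    - {"dx": 0.8,"dy": -3.5,"dz": 2.5,"ax": 0,"ay": 0,"az": 0,"claw": -1}
    - {"dx": 1.6,"dy": -7.5,"dz": 2.5,"ax": 0,"ay": 0,"az": -0.1,"claw": -1}
    - {"dx": 2.5,"dy": -11.5,"dz": 2.5,"ax": 0,"ay": 0,"az": -0.166,"claw": -1}
    - {"dx": 3.4,"dy": -15.5,"dz": 2.5,"ax": 0,"ay": 0,"az": -0.166,"claw": -1}
    - {"dx": 4.2,"dy": -19.5,"dz": 2.5,"ax": 0,"ay": 0,"az": -0.166,"claw": -1}
    - {"dx": 5.1,"dy": -23.5,"dz": 2.5,"ax": 0,"ay": 0,"az": -0.166,"claw": -1}
    - {"dx": 6,"dy": -27.5,"dz": 2.5,"ax": 0,"ay": 0,"az": -0.166,"claw": -1}
    - {"dx": 6.8,"dy": -31.5,"dz": 2.5,"ax": 0,"ay": 0,"az": -0.166,"claw": -1}

```text
clock: 32.0
eef_pos: [561.4, 42.1, 206.7]
tool_rot: [-1.571, -0.0, -0.095]
force: [0.8, -0.6, -0.6]
width: 85.5
```

Request:
servo_tool:
  increments:
    - {"dx": 0.8,"dy": -3.5,"dz": 0,"ax": 0,"ay": 0,"az": 0,"claw": -1}
    - {"dx": 1,"dy": -4.9,"dz": 0,"ax": 0,"ay": 0,"az": 0,"claw": -1}
    - {"dx": 1,"dy": -4.9,"dz": 0,"ax": 0,"ay": 0,"az": 0,"claw": -1}
    - {"dx": 1,"dy": -4.9,"dz": 0,"ax": 0,"ay": 0,"az": 0,"claw": -1}
    - {"dx": 1,"dy": -4.9,"dz": 0,"ax": 0,"ay": 0,"az": 0,"claw": -1}
    - {"dx": 1,"dy": -4.9,"dz": 0,"ax": 0,"ay": 0,"az": 0,"claw": -1}

```text
clock: 32.5
eef_pos: [570.9, -2.4, 206.6]
tool_rot: [-1.569, 0.0, -0.091]
force: [-0.2, 0.1, -0.8]
width: 85.5
```

```bash
python3 - <<'E'
from h import *
w=get_image("wrist");cv2.imwrite("pics/w16.png",w["color"][:,:,::-1])
s=read_state();print(s["eef_pos"],s["tool_rot"],s["clock"],s["force"],s["width"])
E
```

```text
[570.95460434  -2.59231469 206.59938332] [-1.56974226e+00  3.51882635e-04 -9.13786626e-02] 32.55 [-0.16473309  0.40864218  0.56520184] 85.3789236841674
```

View pics/w16.png

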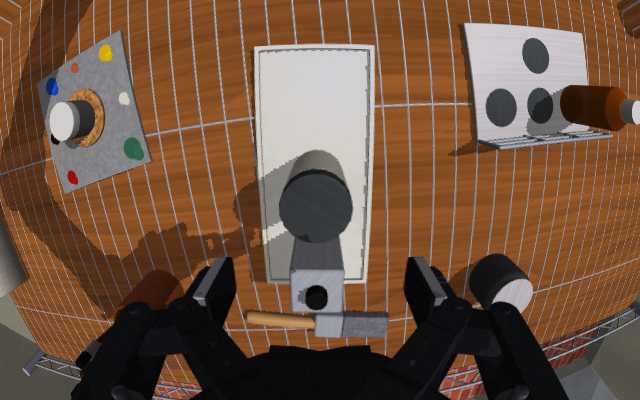

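Request:
servo_tool:
  increments:
    - {"dx": 0,"dy": -0.2,"dz": -3,"ax": 0,"ay": 0,"az": 0,"claw": -1}
    - {"dx": 0,"dy": -0.2,"dz": -6,"ax": 0,"ay": 0,"az": 0,"claw": -1}
    - {"dx": 0,"dy": -0.2,"dz": -9,"ax": 0,"ay": 0,"az": 0,"claw": -1}
    - {"dx": 0,"dy": -0.2,"dz": -12,"ax": 0,"ay": 0,"az": 0,"claw": -1}
    - {"dx": 0,"dy": -0.2,"dz": -13.6,"ax": 0,"ay": 0,"az": 0,"claw": -1}
    - {"dx": 0,"dy": -0.2,"dz": -13.6,"ax": 0,"ay": 0,"az": 0,"claw": -1}
    - {"dx": 0,"dy": -0.2,"dz": -13.6,"ax": 0,"ay": 0,"az": 0,"claw": -1}

```text
clock: 33.13
eef_pos: [570.7, -5.7, 70.2]
tool_rot: [-1.571, 0.002, -0.093]
force: [-0.0, -0.1, 0.6]
width: 85.2
```

Request:
servo_tool:
  increments:
    - {"dx": 0,"dy": 0,"dz": 0,"ax": 0,"ay": 0,"az": 0,"claw": 1}
    - {"dx": 0,"dy": 0,"dz": 0,"ax": 0,"ay": 0,"az": 0,"claw": 1}
    - {"dx": 0,"dy": 0,"dz": 0,"ax": 0,"ay": 0,"az": 0,"claw": 1}
    - {"dx": 0,"dy": 0,"dz": 0,"ax": 0,"ay": 0,"az": 0,"claw": 1}
    - {"dx": 0,"dy": 0,"dz": 0,"ax": 0,"ay": 0,"az": 0,"claw": 1}
    - {"dx": 0,"dy": 0,"dz": 0,"ax": 0,"ay": 0,"az": 0,"claw": 1}
    - {"dx": 0,"dy": 0,"dz": 0,"ax": 0,"ay": 0,"az": 0,"claw": 1}

```text
clock: 33.72
eef_pos: [572.6, -6.4, 72.5]
tool_rot: [-1.57, -0.003, -0.095]
force: [0.3, 2.4, 7.2]
width: 56.7
```

Request:
servo_tool:
  increments:
    - {"dx": 0,"dy": 0,"dz": 1,"ax": 0,"ay": 0,"az": 0,"claw": 1}
    - {"dx": 0,"dy": 0,"dz": 4,"ax": 0,"ay": 0,"az": 0,"claw": 1}
    - {"dx": 0,"dy": 0,"dz": 8,"ax": 0,"ay": 0,"az": 0,"claw": 1}
    - {"dx": 0,"dy": 0,"dz": 11,"ax": 0,"ay": 0,"az": 0,"claw": 1}
    - {"dx": -0.6,"dy": 2,"dz": 13,"ax": 0,"ay": 0,"az": 0.08,"claw": 1}
    - {"dx": -1.5,"dy": 5,"dz": 13,"ax": 0,"ay": 0,"az": 0.165,"claw": 1}
    - {"dx": -2.5,"dy": 8.5,"dz": 13,"ax": 0,"ay": 0,"az": 0.165,"claw": 1}
    - {"dx": -3.6,"dy": 12,"dz": 13,"ax": 0,"ay": 0,"az": 0.165,"claw": 1}

```text
clock: 34.38
eef_pos: [534.8, 113.1, 201.9]
tool_rot: [-1.571, -0.001, 0.068]
force: [0.6, 0.7, -3.5]
width: 57.0
```

Request:
servo_tool:
  increments:
    - {"dx": -1,"dy": 3.5,"dz": 0,"ax": 0,"ay": 0,"az": 0,"claw": 1}
    - {"dx": -2,"dy": 7,"dz": 0,"ax": 0,"ay": 0,"az": 0,"claw": 1}
    - {"dx": -3,"dy": 10,"dz": 0,"ax": 0,"ay": 0,"az": 0,"claw": 1}
    - {"dx": -3.3,"dy": 11.3,"dz": 0,"ax": 0,"ay": 0,"az": 0,"claw": 1}
    - {"dx": -3.3,"dy": 11.3,"dz": 0,"ax": 0,"ay": 0,"az": 0,"claw": 1}
    - {"dx": -3.3,"dy": 11.3,"dz": 0,"ax": 0,"ay": 0,"az": 0,"claw": 1}
    - {"dx": -3.3,"dy": 11.3,"dz": 0,"ax": 0,"ay": 0,"az": 0,"claw": 1}
    - {"dx": -3.3,"dy": 11.3,"dz": 0,"ax": 0,"ay": 0,"az": 0,"claw": 1}

```text
clock: 35.05
eef_pos: [502.7, 223.9, 200.7]
tool_rot: [-1.572, -0.0, 0.067]
force: [0.5, -0.3, -4.0]
width: 57.0
```

```bash
python3 - <<'E'
from h import *
w=get_image("wrist");cv2.imwrite("pics/w17.png",w["color"][:,:,::-1])
s=read_state();print(s["eef_pos"],s["tool_rot"],s["clock"],s["force"],s["width"])
E
```

```text
[502.70920386 224.07430316 200.71208317] [-1.57179801e+00 -5.69234989e-06  6.73366791e-02] 35.1 [ 0.5092943   0.71406647 -3.94041173] 56.75762486965258
```

View pics/w17.png

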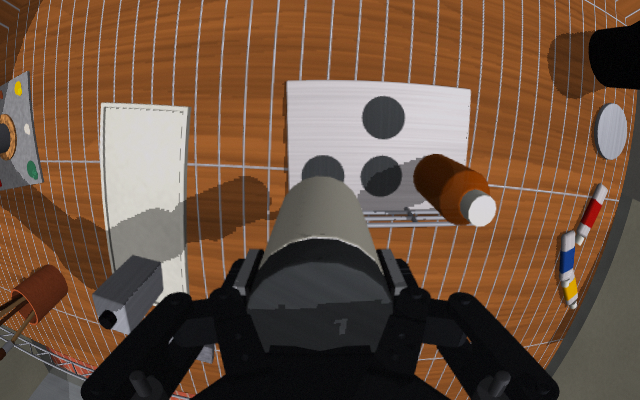

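Request:
servo_tool:
  increments:
    - {"dx": 0,"dy": 0.2,"dz": -3,"ax": 0,"ay": 0,"az": 0,"claw": 1}
    - {"dx": 0,"dy": 0.2,"dz": -6,"ax": 0,"ay": 0,"az": 0,"claw": 1}
    - {"dx": 0,"dy": 0.2,"dz": -9,"ax": 0,"ay": 0,"az": 0,"claw": 1}
    - {"dx": 0,"dy": 0.2,"dz": -11,"ax": 0,"ay": 0,"az": 0,"claw": 1}
    - {"dx": 0,"dy": 0.2,"dz": -12,"ax": 0,"ay": 0,"az": 0,"claw": 1}
    - {"dx": 0,"dy": 0.2,"dz": -12,"ax": 0,"ay": 0,"az": 0,"claw": 1}
    - {"dx": 0,"dy": 0.2,"dz": -12,"ax": 0,"ay": 0,"az": 0,"claw": 1}
    - {"dx": 0,"dy": 0.2,"dz": -12,"ax": 0,"ay": 0,"az": 0,"claw": 1}

```text
clock: 35.77
eef_pos: [503.4, 228.2, 82.0]
tool_rot: [-1.57, -0.002, 0.07]
force: [0.7, -0.5, -4.4]
width: 56.8
```

Request:
servo_tool:
  increments:
    - {"dx": 0,"dy": 0,"dz": 0,"ax": 0,"ay": 0,"az": 0,"claw": 1}
    - {"dx": 0,"dy": 0,"dz": 0,"ax": 0,"ay": 0,"az": 0,"claw": 1}

```text
clock: 35.93
eef_pos: [503.1, 228.4, 82.0]
tool_rot: [-1.57, -0.002, 0.07]
force: [0.8, 0.2, -3.1]
width: 56.6
```

Request:
servo_tool:
  increments:
    - {"dx": 0,"dy": -0.1,"dz": -0.3,"ax": 0,"ay": 0,"az": 0,"claw": 1}
    - {"dx": 0,"dy": -0.1,"dz": -0.5,"ax": 0,"ay": 0,"az": 0,"claw": 1}
    - {"dx": 0,"dy": -0.1,"dz": -0.5,"ax": 0,"ay": 0,"az": 0,"claw": 1}
    - {"dx": 0,"dy": -0.1,"dz": -0.5,"ax": 0,"ay": 0,"az": 0,"claw": 1}

```text
clock: 36.27
eef_pos: [502.2, 226.9, 75.6]
tool_rot: [-1.571, 0.0, 0.07]
force: [0.3, 0.0, -2.3]
width: 56.8
```

Request:
servo_tool:
  increments:
    - {"dx": 0,"dy": 0,"dz": -0.2,"ax": 0,"ay": 0,"az": 0,"claw": 1}
    - {"dx": 0,"dy": 0,"dz": -0.2,"ax": 0,"ay": 0,"az": 0,"claw": 1}

```text
clock: 36.43
eef_pos: [502.4, 227.0, 75.5]
tool_rot: [-1.571, -0.001, 0.07]
force: [-4.6, -2.3, 13.3]
width: 56.5
```

Request:
servo_tool:
  increments:
    - {"dx": 0,"dy": 0,"dz": 0.1,"ax": 0,"ay": 0,"az": 0,"claw": -1}
    - {"dx": 0,"dy": 0,"dz": 0.1,"ax": 0,"ay": 0,"az": 0,"claw": -1}
    - {"dx": 0,"dy": 0,"dz": 0.1,"ax": 0,"ay": 0,"az": 0,"claw": -1}
    - {"dx": 0,"dy": 0,"dz": 0.1,"ax": 0,"ay": 0,"az": 0,"claw": -1}
    - {"dx": 0,"dy": 0,"dz": 0.1,"ax": 0,"ay": 0,"az": 0,"claw": -1}
    - {"dx": 0,"dy": 0,"dz": 4,"ax": 0,"ay": 0,"az": 0,"claw": -1}
    - {"dx": 0,"dy": 0,"dz": 8,"ax": 0,"ay": 0,"az": 0,"claw": -1}
    - {"dx": 0,"dy": 0,"dz": 12,"ax": 0,"ay": 0,"az": 0,"claw": -1}

```text
clock: 37.1
eef_pos: [501.4, 226.7, 194.0]
tool_rot: [-1.572, 0.003, 0.07]
force: [2.5, -0.4, 0.2]
width: 85.5
```

Request:
servo_tool:
  increments:
    - {"dx": 2.4,"dy": -3.3,"dz": 1,"ax": 0,"ay": 0,"az": 0,"claw": -1}
    - {"dx": 4.8,"dy": -6.6,"dz": 1,"ax": 0,"ay": 0,"az": -0.1,"claw": -1}
    - {"dx": 7.2,"dy": -10,"dz": 1,"ax": 0,"ay": 0,"az": -0.167,"claw": -1}
    - {"dx": 9.6,"dy": -13.3,"dz": 1,"ax": 0,"ay": 0,"az": -0.167,"claw": -1}
    - {"dx": 12,"dy": -16.6,"dz": 1,"ax": 0,"ay": 0,"az": -0.167,"claw": -1}
    - {"dx": 14.4,"dy": -20,"dz": 1,"ax": 0,"ay": 0,"az": -0.167,"claw": -1}
    - {"dx": 15.4,"dy": -23,"dz": 1,"ax": 0,"ay": 0,"az": -0.167,"claw": -1}
    - {"dx": 15.4,"dy": -24,"dz": 1,"ax": 0,"ay": 0,"az": -0.167,"claw": -1}

```text
clock: 37.77
eef_pos: [658.1, -21.1, 202.9]
tool_rot: [-1.575, -0.002, -0.104]
force: [-1.1, -1.8, 0.8]
width: 85.5
```

Request:
servo_tool:
  increments:
    - {"dx": 0,"dy": 0,"dz": 0,"ax": 0,"ay": 0,"az": 0,"claw": -1}
    - {"dx": 0,"dy": 0,"dz": 0,"ax": 0,"ay": 0,"az": 0,"claw": -1}
    - {"dx": 0,"dy": 0,"dz": 0,"ax": 0,"ay": 0,"az": 0,"claw": -1}
    - {"dx": 0,"dy": 0,"dz": 0,"ax": 0,"ay": 0,"az": 0,"claw": -1}

```text
clock: 38.1
eef_pos: [655.7, -10.0, 203.7]
tool_rot: [-1.569, 0.001, -0.093]
force: [0.7, 1.3, -0.3]
width: 85.5
```

```bash
python3 - <<'E'
from h import *
w=get_image("wrist");cv2.imwrite("pics/w18.png",w["color"][:,:,::-1])
s=read_state();print(s["eef_pos"],s["tool_rot"],s["clock"],s["force"],s["width"])
E
```

```text
[655.80228563 -10.29595675 203.74781595] [-1.56955192e+00  3.33427190e-04 -9.34034133e-02] 38.15 [-0.74135437 -0.07343815 -1.02420624] 85.16080083496928
```

View pics/w18.png

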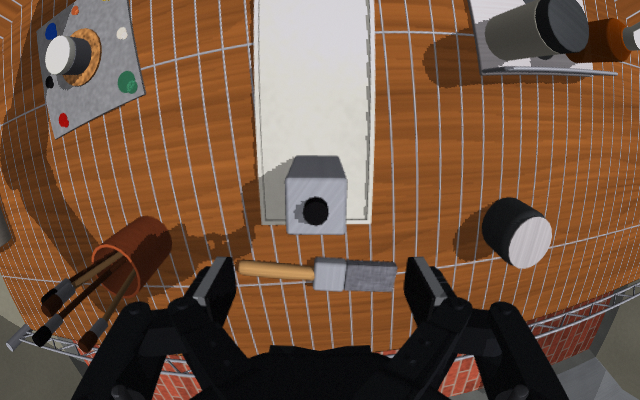

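Request:
servo_tool:
  increments:
    - {"dx": 0.1,"dy": -0.2,"dz": -3,"ax": 0,"ay": 0,"az": 0,"claw": -1}
    - {"dx": 0.1,"dy": -0.2,"dz": -6,"ax": 0,"ay": 0,"az": 0,"claw": -1}
    - {"dx": 0.1,"dy": -0.2,"dz": -9,"ax": 0,"ay": 0,"az": 0,"claw": -1}
    - {"dx": 0.1,"dy": -0.2,"dz": -12,"ax": 0,"ay": 0,"az": 0,"claw": -1}
    - {"dx": 0.1,"dy": -0.2,"dz": -14,"ax": 0,"ay": 0,"az": 0,"claw": -1}
    - {"dx": 0.1,"dy": -0.2,"dz": -14,"ax": 0,"ay": 0,"az": 0,"claw": -1}
    - {"dx": 0.1,"dy": -0.2,"dz": -14,"ax": 0,"ay": 0,"az": 0,"claw": -1}

```text
clock: 38.73
eef_pos: [656.4, -13.6, 63.0]
tool_rot: [-1.571, 0.002, -0.095]
force: [0.1, 0.1, 0.8]
width: 85.3
```

Request:
servo_tool:
  increments:
    - {"dx": 0,"dy": 0,"dz": 0,"ax": 0,"ay": 0,"az": 0,"claw": 1}
    - {"dx": 0,"dy": 0,"dz": 0,"ax": 0,"ay": 0,"az": 0,"claw": 1}
    - {"dx": 0,"dy": 0,"dz": 0,"ax": 0,"ay": 0,"az": 0,"claw": 1}
    - {"dx": 0,"dy": 0,"dz": 0,"ax": 0,"ay": 0,"az": 0,"claw": 1}
    - {"dx": 0,"dy": 0,"dz": 0,"ax": 0,"ay": 0,"az": 0,"claw": 1}
    - {"dx": 0,"dy": 0,"dz": 0,"ax": 0,"ay": 0,"az": 0,"claw": 1}
    - {"dx": 0,"dy": 0,"dz": 0,"ax": 0,"ay": 0,"az": 0,"claw": 1}

```text
clock: 39.32
eef_pos: [658.6, -14.5, 65.8]
tool_rot: [-1.57, -0.003, -0.096]
force: [0.1, 1.5, 6.6]
width: 49.5
```

Request:
servo_tool:
  increments:
    - {"dx": 0,"dy": 0,"dz": 1,"ax": 0,"ay": 0,"az": 0,"claw": 1}
    - {"dx": 0,"dy": 0,"dz": 4,"ax": 0,"ay": 0,"az": 0,"claw": 1}
    - {"dx": 0,"dy": 0,"dz": 8,"ax": 0,"ay": 0,"az": 0,"claw": 1}
    - {"dx": 0,"dy": 0,"dz": 12,"ax": 0,"ay": 0,"az": 0.035,"claw": 1}
    - {"dx": -1,"dy": 1.4,"dz": 15,"ax": 0,"ay": 0,"az": 0.035,"claw": 1}
    - {"dx": -2.6,"dy": 3.5,"dz": 16,"ax": 0,"ay": 0,"az": 0.035,"claw": 1}
    - {"dx": -4.5,"dy": 6,"dz": 16,"ax": 0,"ay": 0,"az": 0.035,"claw": 1}
    - {"dx": -6.6,"dy": 8.9,"dz": 16,"ax": 0,"ay": 0,"az": 0.035,"claw": 1}

```text
clock: 39.98
eef_pos: [591.0, 72.9, 225.2]
tool_rot: [-1.571, -0.002, -0.065]
force: [0.0, 0.5, -4.0]
width: 49.0
```

Request:
servo_tool:
  increments:
    - {"dx": -2.1,"dy": 2.9,"dz": 0,"ax": 0,"ay": 0,"az": 0,"claw": 1}
    - {"dx": -4.2,"dy": 5.8,"dz": 0,"ax": 0,"ay": 0,"az": 0,"claw": 1}
    - {"dx": -6.3,"dy": 8.7,"dz": 0,"ax": 0,"ay": 0,"az": 0,"claw": 1}
    - {"dx": -8.4,"dy": 11.6,"dz": 0,"ax": 0,"ay": 0,"az": 0,"claw": 1}
    - {"dx": -10.5,"dy": 14.5,"dz": 0,"ax": 0,"ay": 0,"az": 0,"claw": 1}
    - {"dx": -12.6,"dy": 17.4,"dz": 0,"ax": 0,"ay": 0,"az": 0,"claw": 1}
    - {"dx": -14.7,"dy": 19.9,"dz": 0,"ax": 0,"ay": 0,"az": 0,"claw": 1}
    - {"dx": -15.9,"dy": 21.4,"dz": 0,"ax": 0,"ay": 0,"az": 0,"claw": 1}

```text
clock: 40.65
eef_pos: [428.4, 291.1, 224.0]
tool_rot: [-1.57, 0.002, -0.057]
force: [0.0, -0.0, -3.4]
width: 49.4
```

Request:
servo_tool:
  increments:
    - {"dx": 0,"dy": 0,"dz": 0,"ax": 0,"ay": 0,"az": 0,"claw": 1}
    - {"dx": 0,"dy": 0,"dz": 0,"ax": 0,"ay": 0,"az": 0,"claw": 1}
    - {"dx": 0,"dy": 0,"dz": 0,"ax": 0,"ay": 0,"az": 0,"claw": 1}
    - {"dx": 0,"dy": 0,"dz": 0,"ax": 0,"ay": 0,"az": 0,"claw": 1}
    - {"dx": 0,"dy": 0,"dz": 0,"ax": 0,"ay": 0,"az": 0,"claw": 1}

```text
clock: 41.07
eef_pos: [433.0, 286.7, 223.7]
tool_rot: [-1.571, -0.0, -0.064]
force: [-0.0, -0.4, -3.1]
width: 49.6
```

```bash
python3 - <<'E'
from h import *
w=get_image("wrist");cv2.imwrite("pics/w19.png",w["color"][:,:,::-1])
s=read_state();print(s["eef_pos"],s["tool_rot"],s["clock"],s["force"],s["width"])
E
```

```text
[432.87348183 286.83072296 223.61290295] [-1.57126862e+00 -1.20683080e-04 -6.40903488e-02] 41.1167 [-0.47266641  0.07381632 -3.73350432] 49.559847112606086
```

View pics/w19.png

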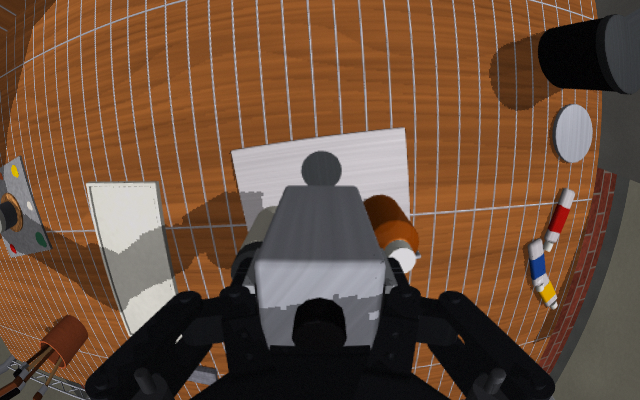

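Request:
servo_tool:
  increments:
    - {"dx": 0.1,"dy": 0.1,"dz": -3,"ax": 0,"ay": 0,"az": 0,"claw": 1}
    - {"dx": 0.1,"dy": 0.1,"dz": -6,"ax": 0,"ay": 0,"az": 0,"claw": 1}
    - {"dx": 0.1,"dy": 0.1,"dz": -9,"ax": 0,"ay": 0,"az": 0,"claw": 1}
    - {"dx": 0.1,"dy": 0.1,"dz": -12,"ax": 0,"ay": 0,"az": 0,"claw": 1}
    - {"dx": 0.1,"dy": 0.1,"dz": -14,"ax": 0,"ay": 0,"az": 0,"claw": 1}
    - {"dx": 0.1,"dy": 0.1,"dz": -14.7,"ax": 0,"ay": 0,"az": 0,"claw": 1}
    - {"dx": 0.1,"dy": 0.1,"dz": -14.7,"ax": 0,"ay": 0,"az": 0,"claw": 1}
    - {"dx": 0.1,"dy": 0.1,"dz": -14.7,"ax": 0,"ay": 0,"az": 0,"claw": 1}

```text
clock: 41.78
eef_pos: [433.9, 289.0, 77.1]
tool_rot: [-1.57, -0.001, -0.063]
force: [0.7, 0.6, -3.1]
width: 49.3
```

Request:
servo_tool:
  increments:
    - {"dx": 0,"dy": 0,"dz": 0,"ax": 0,"ay": 0,"az": 0,"claw": 1}
    - {"dx": 0,"dy": 0,"dz": 0,"ax": 0,"ay": 0,"az": 0,"claw": 1}

```text
clock: 41.95
eef_pos: [434.3, 289.6, 78.1]
tool_rot: [-1.569, -0.002, -0.062]
force: [-0.3, -0.1, -4.7]
width: 49.4
```

Request:
servo_tool:
  increments:
    - {"dx": 0,"dy": -0.1,"dz": -0.4,"ax": 0,"ay": 0,"az": 0,"claw": 1}
    - {"dx": 0,"dy": -0.1,"dz": -0.8,"ax": 0,"ay": 0,"az": 0,"claw": 1}
    - {"dx": 0,"dy": -0.1,"dz": -0.8,"ax": 0,"ay": 0,"az": 0,"claw": 1}
    - {"dx": 0,"dy": -0.1,"dz": -0.8,"ax": 0,"ay": 0,"az": 0,"claw": 1}

```text
clock: 42.28
eef_pos: [433.5, 288.1, 68.8]
tool_rot: [-1.57, -0.001, -0.062]
force: [1.1, -0.2, -2.4]
width: 49.3
```

Request:
servo_tool:
  increments:
    - {"dx": 0,"dy": 0,"dz": -0.15,"ax": 0,"ay": 0,"az": 0,"claw": 1}
    - {"dx": 0,"dy": 0,"dz": -0.15,"ax": 0,"ay": 0,"az": 0,"claw": 1}

```text
clock: 42.45
eef_pos: [433.6, 288.2, 68.6]
tool_rot: [-1.57, -0.001, -0.062]
force: [-1.6, -1.0, 12.1]
width: 49.2
```

Request:
servo_tool:
  increments:
    - {"dx": 0,"dy": 0,"dz": 0.1,"ax": 0,"ay": 0,"az": 0,"claw": -1}
    - {"dx": 0,"dy": 0,"dz": 0.1,"ax": 0,"ay": 0,"az": 0,"claw": -1}
    - {"dx": 0,"dy": 0,"dz": 0.1,"ax": 0,"ay": 0,"az": 0,"claw": -1}
    - {"dx": 0,"dy": 0,"dz": 0.1,"ax": 0,"ay": 0,"az": 0,"claw": -1}
    - {"dx": 0,"dy": 0,"dz": 0.1,"ax": 0,"ay": 0,"az": 0,"claw": -1}
    - {"dx": 0,"dy": 0,"dz": 4,"ax": 0,"ay": 0,"az": 0,"claw": -1}
    - {"dx": 0,"dy": 0,"dz": 8,"ax": 0,"ay": 0,"az": 0,"claw": -1}
    - {"dx": 0,"dy": 0,"dz": 12,"ax": 0,"ay": 0,"az": 0,"claw": -1}

```text
clock: 43.12
eef_pos: [432.3, 287.5, 187.6]
tool_rot: [-1.573, 0.003, -0.062]
force: [1.0, 0.7, 0.1]
width: 85.0
```

Request:
servo_tool:
  increments:
    - {"dx": 1,"dy": 0.6,"dz": 4,"ax": 0,"ay": 0,"az": 0.1,"claw": -1}
    - {"dx": 2,"dy": 0.8,"dz": 7,"ax": 0,"ay": 0,"az": 0.135,"claw": -1}
    - {"dx": 2,"dy": 0.8,"dz": 7,"ax": 0,"ay": 0,"az": 0.135,"claw": -1}
    - {"dx": 2,"dy": 0.8,"dz": 7,"ax": 0,"ay": 0,"az": 0.135,"claw": -1}
    - {"dx": 2,"dy": 0.8,"dz": 7,"ax": 0,"ay": 0,"az": 0.135,"claw": -1}
    - {"dx": 2,"dy": 0.8,"dz": 7,"ax": 0,"ay": 0,"az": 0.135,"claw": -1}

```text
clock: 43.62
eef_pos: [451.8, 295.2, 255.4]
tool_rot: [-1.573, 0.003, 0.073]
force: [-0.3, -0.5, -0.6]
width: 85.6
```

```bash
python3 - <<'E'
from h import *
w=get_image("wrist");crop(w,200,80,440,260,3.3,"w20.png")
g=get_image("scene");s=get_image("side")
crop(g,350,80,470,175,6,"e1.png");cv2.imwrite("pics/e2.png",s["color"][:,:,::-1])
s=read_state();print(s["eef_pos"],s["tool_rot"],s["clock"],s["force"],s["width"])
E
```

```text
[452.2484881  295.53541516 255.73923494] [-1.57231456  0.00262734  0.0733944 ] 43.7667 [ 0.11880195  0.92325197 -0.2260515 ] 85.23802850132017
```

View pics/e1.png

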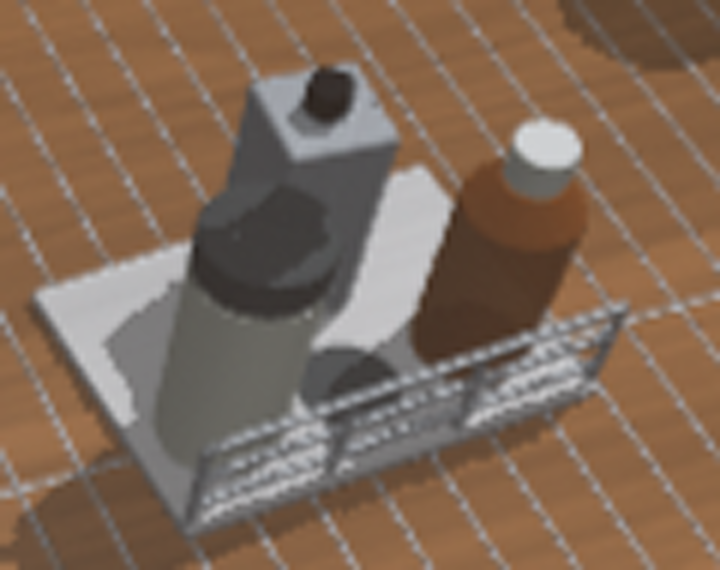

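View pics/e2.png

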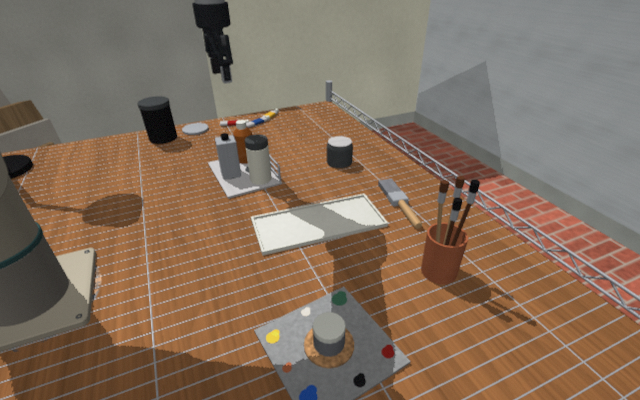

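View pics/w20.png

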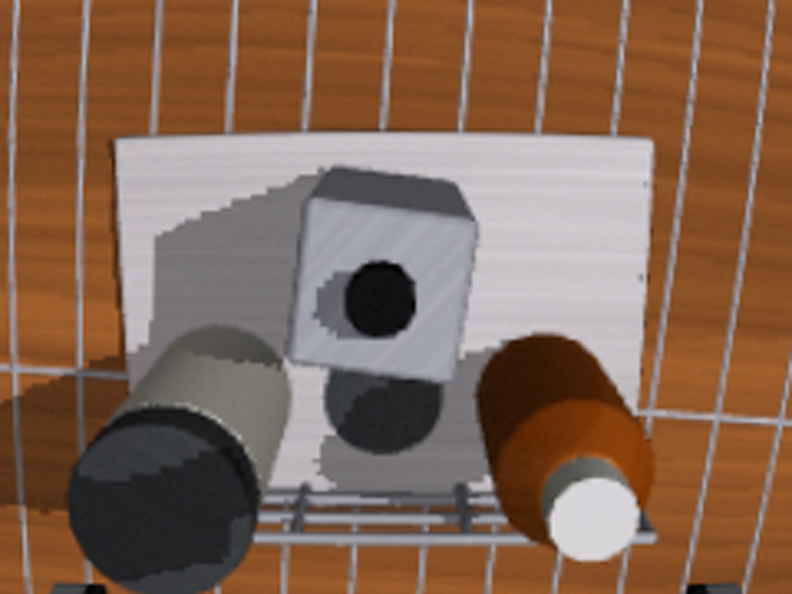

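```bash
python3 -c "
from cell import *
print(finish_job()); print(read_state()['clock'])"
```

```text
the job is handed in; nothing more can be done
None
the job is handed in; nothing more can be done
```

The job is done and handed in, with about 44 s of the 147 s used; no verdict came back.

**What I did:** I moved the tin, jar and bottle into the side tray. Then I stood the pot on the cork disc and put the bottle, jar and tin back on their dots in the caddy. Nothing tipped at any point.

**Last checks:**
- **Pot:** it stands upright, and the wrist image puts its centre about 1–2 mm from the disc's centre.
- **Tall containers:** all three stand upright. In the scene camera, the before and after pictures differ by about 1 pixel or less. That is roughly 4 mm for the bottle and 2 mm or less for the jar and tin.
- **Bystanders:** the brush, can and cup look unmoved.
- **Gripper:** it is open and well clear, at about 255 mm height.

**Disagreement:** the side camera placed things 4–11 mm away from the scene camera in y. The wrist camera mostly agreed with the scene camera, so I worked from the wrist images. These varied by about 2 mm between views.

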